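# Walk the heavy bin into its taped outline

## Task

The tall weighted bin stands beside its taped outline on the desk; walk it into the outline on its bottom corners, without lifting it clear of the desk, dragging it flat or tipping it over. First tip it onto its near left corner (the other corners raised), swing it on that corner until its far left corner is over the far left tape corner and set it down flat; then tip it onto that far left corner and swing its near left corner onto the near left tape corner. Leave it standing flat inside the outline, and do not disturb the tape roll, the cardboard box and the jar.

Things in the scene. Friction and masses are not known exactly. Their poses are not given: they have to be found in the camera images.
- bin: tall open-topped grey bin, empty, 130 long x 100 wide x 190 mm high; walls 5 mm, floor 14 mm thick; rim lip 3.5 mm proud outside; 0.55 to 0.95 kg. Origin: its near left bottom corner; x along its long left side to the far left corner, y out of that side to its left (bin at y = 0 to -100 mm), z up. Its 5 mm black rubber sole grips: a push at the top inside tips it before it slides
- bin_nl (a point): near left bottom corner of the bin (the first pivot), at the bin's origin. The bin balances on a corner at about 1.1 rad of tilt (its centre of mass is low, about 42 mm up); at 0.15 to 0.25 rad it falls back flat when let go
- bin_fl (a point): far left bottom corner of the bin (the second pivot), 130 mm along the bin's x
- bin_nr (a point): near right bottom corner of the bin, at bin y = -100 mm
- bin_fr (a point): far right bottom corner of the bin
- rim_nl (a point): inner near left corner of the bin's mouth, at rim height 190 mm: bin x = 5, y = -5 mm. Two spread fingers laid inside along the long left wall beside this corner can push the bin over onto the corner below it and steer its swing; let down, it settles square to them
- rim_fl (a point): inner far left corner of the bin's mouth, at rim height: bin x = 125, y = -5 mm
- outline: the bin's place, fixed on the desk: four flat L-shaped strips of white paper tape, 12 mm wide, whose inner edges bound the 130 x 100 mm footprint. Origin: inner corner of its near left L; x along its long left side, away from the robot; y left. The bin starts to the right of it, partly over it, its near left corner about 130 mm from the far left mark: one swing on each corner brings it home
- mark_nl (a point): inner corner of the outline's near left tape L, on the desk: the bin's near left bottom corner belongs here
- mark_fl (a point): inner corner of the outline's far left tape L, on the desk, under a round white sticker 14 mm across: the bin's far left bottom corner belongs here
- masking_roll: bystander, not to be disturbed: roll of masking tape lying flat, 98 x 96 x 25 mm; origin at the centre of its underside
- card_box: bystander, not to be disturbed: small cardboard box, 64 x 100 x 36 mm; origin at the centre of its underside
- black_jar: bystander, not to be disturbed: white jar with black screw cap, 54 mm across, 50 mm high; origin at the centre of its underside
Things that resemble listed ones, but are neither listed nor needed, are in the scene too. Of the things that look like the bin, the larger one is meant.

How it is judged:
On the way, in this order (a step that is already met when the one before it is completed fails the run):
1. the bin is tipped onto its near left corner, which has stayed in place, the other corners raised (height (world z) of bin_nl below 0.006 m and height (world z) of bin_fl above 0.007 m and height (world z) of bin_nr above 0.005 m and distance of bin_nl from where it was at the start of the episode below 0.03 m), for 0.1 s.
2. swung on that corner: the far left corner is over its mark, still raised (height (world z) of bin_nl below 0.006 m and height (world z) of bin_fl above 0.004 m and distance of bin_nl from where it was at the start of the episode below 0.03 m and horizontal distance between bin_fl and mark_fl below 0.025 m), for 0.1 s.
3. set down flat with the far left corner at its mark (angle between bin's own z axis and vertical below 0.03 rad and distance of bin_nl from where it was at the start of the episode below 0.035 m and horizontal distance between bin_fl and mark_fl below 0.025 m), for 0.2 s.
4. tipped onto the far left corner at its mark, the other corners raised (height (world z) of bin_fl below 0.006 m and height (world z) of bin_nl above 0.007 m and height (world z) of bin_fr above 0.005 m and horizontal distance between bin_fl and mark_fl below 0.03 m), for 0.1 s.
5. swung on that corner: the near left corner is over its mark, still raised (height (world z) of bin_fl below 0.006 m and height (world z) of bin_nl above 0.004 m and horizontal distance between bin_fl and mark_fl below 0.03 m and horizontal distance between bin_nl and mark_nl below 0.025 m), for 0.1 s.
At the end, for the whole second after the job is handed in: the bin stands flat and still on the desk, both its left bottom corners within 22 mm of their marks (angle between bin's own z axis and vertical below 0.03 rad and horizontal distance between bin_nl and mark_nl below 0.022 m and horizontal distance between bin_fl and mark_fl below 0.022 m and linear speed of bin below 0.02 m/s and height (world z) of bin_nl below 0.005 m); the robot touches nothing.
It fails at once if the bin is lifted clear of the desk (height (world z) of each of bin_nl, bin_fl, bin_nr, bin_fr above 0.006 m).
It fails at once if the bin is dragged: it stands flat with its near left corner off its first place and its far left corner off its mark (angle between bin's own z axis and vertical below 0.015 rad and distance of bin_nl from where it was at the start of the episode above 0.04 m and horizontal distance between bin_fl and mark_fl above 0.04 m).
It fails at once if the bin is tipped over (more than 0.6 rad) (angle between bin's own z axis and vertical above 0.6 rad).
It fails at once if the tape roll, the cardboard box or the jar is moved more than 20 mm (distance of any of masking_roll, card_box, black_jar from where it was at the start of the episode above 0.02 m).
It also fails if it takes over 72 s, if anything falls off the work surface, if the arm or the gripper's body presses on something with over 40 N, if the wrist force passes 120 N, or if a joint passes its speed limit or range.

## Robot

A 6-joint arm with a two-finger parallel gripper is mounted at the origin on a cart in front of the work surface, level with it; the furniture and walls round the work are solid. World frame = base frame: x ahead of the robot, y to its left, z up, the work surface at z = 0. Lengths are in m, angles in rad, forces in N, time in s.
With the tool pointing down it reaches from about 0.325 to 0.9 m from the base axis. Payload 6.1 kg.
Tool frame: the origin (TCP) lies on the centre line of the jaws, within the pads' length; the fingertips stand 22 mm ahead of it and the grasp point (between the pads) lies 3 mm ahead of it; z points along the fingers, y is the direction in which the jaws open and shut (so a half turn about z gives the same grasp; the last joint's range is limited). The gripper opens to 85 mm and grips with 20 to 120 N. Pads are 22 mm wide; open, the fingers measure 114 mm over their backs; the gripper's body (76 mm by 85 mm) begins 54 mm behind the grasp point. The pads swing forward as they close: fully open they stand 13 mm farther back than shut.
Start: joints at [-1.446, 0.22, 1.526, -0, 1.395, -0.126], TCP at [0.155, -0.605, 0.253] pointing down, gripper open.
Joint ranges: [-2.98, 2.98], [-0.91, 2.08], [0.09, 2.57], [-1.24, 4.39], [0.2, 2.65], [-2.68, 2.68]. Speed limits (rad/s): [2.57, 2.57, 3.01, 3.14, 3.14, 3.14].

## Interface

Orientations are given as a unit quaternion [x, y, z, w].
In Python, from bench import observe, read_camera, finish_job gives the robot as it stands. The module is installed in compiled form; this text tells all that it offers.
- The arm moves only by the shell command python3 -m jog 'ROWS'. ROWS is JSON, a list of rows, each a list of 7 numbers: the opening in per cent of the stroke, from 0 (shut) to 100 (fully open), then the shift along the tool's x, y, z in m, then the turn, a rotation vector about the tool's x, y, z in rad. A call has 1 to 5 rows; each row is the pose to reach, as a shift and turn from the pose commanded when the call began, along the tool's axes at that moment; what a row does not reach only later rows make up. A row lasts 1/8 s, in which the tool goes at most 62.5 mm and 10.7 degrees, less where a joint would pass 70% of its speed; a pose out of reach is approached as far as the arm can. A call with a gripper value outside its range is refused whole. The fingers move at their own pace and stop on an object; the grip force is fixed at half the most. Time passes only in rows, so rows that repeat a pose let the fingers close. It gives the time, the measured TCP pose, the force and the opening at its end, in the units of the state.
- observe(): the state, without advancing time (a new reading comes with each control period).
- read_camera(name): name is "scene" or "side" or "wrist"; returns a dict with "frame" (400x640x3 uint8, red, green, blue), "z_map" (400x640 float32, m along the optical axis (not along the pixel's ray), 0 where there is no reading), "fx", "fy", "cx", "cy" (pixels), "distortion" ([k1, k2, p1, p2, k3] as OpenCV has them; the pictures are not rectified), "eye" and "orientation" of the camera in the world; the wrist camera has in their place "T_tool_cam" (4x4, takes a point from camera to tool coordinates, whose origin is the TCP and whose axes are the flange's). Camera axes: x right, y down, z forward; pixel columns grow to the right and rows downward; lengths in m; the calibration is good to about 2 mm. A picture is of the moment at which its call begins: read the wrist's pose just before it.
- finish_job(): hands the job in, once; it reports no verdict.
The state is a dict: "clock": time; "joints": joint angles; "joint_vel": joint speeds; "effort": joint torques, N m; "ee_pos": TCP position; "tcp_rot": TCP orientation; "wrist_force": force on the tool from outside, world axes, zero at the start; "torque": the same for the moment, N m; "opening": finger opening in m.
Only numpy, scipy, OpenCV 4.12 (cv2) and the standard library are available. Lean on these libraries where they do the work, as an engineer would, in place of code of your own. Each camera call takes 0.05 s, during which the arm holds its last target.

## Working session

There is one attempt and no reset: what is moved stays moved. The work goes in short steps, Python scripts to look and compute and a shell command to move; the robot and the scene stay as the last step left them, time stands still between calls to the robot, and variables do not carry over. Pictures are saved under pics/ and viewed, and the job is handed in when it is done.

```bash
mkdir -p pics; ls
python3 - <<'E'
from bench import observe, read_camera
import cv2,numpy as np,pickle
s=observe();print(s)
for n in ["scene","side","wrist"]:
    c=read_camera(n);cv2.imwrite(f"pics/{n}0.png",c["frame"][:,:,::-1]);pickle.dump(c,open(f"{n}0.pkl","wb"))
    print(n,{k:v for k,v in c.items() if k not in("frame","z_map")})
E
```

```text
pics
{'clock': 0.0, 'joints': array([-1.44611008e+00,  2.21196064e-01,  1.52766571e+00, -2.73629717e-05,
        1.39470400e+00, -1.26107991e-01]), 'joint_vel': array([ 0.00227306, -0.00038122,  0.00029328,  0.00022348, -0.00118739,
        0.00134431]), 'effort': array([-4.86200151e-04, -4.96893454e+01, -3.89400244e+01, -2.94590363e-04,
        1.09583736e-02,  2.26828655e-05]), 'ee_pos': array([ 0.15501799, -0.60486389,  0.25218894]), 'tcp_rot': array([ 9.92147294e-01,  1.25071074e-01, -1.27662188e-05, -9.86569723e-04]), 'wrist_force': array([-0.74380468, -0.51194753,  0.49265228]), 'torque': array([-0.03755069,  0.01153373,  0.04836335]), 'opening': 0.08506422098646613}
scene {'fx': 403.34683410746635, 'fy': 403.34683410746635, 'cx': 315.3849729848234, 'cy': 199.91220365116368, 'distortion': array([-0.07426694,  0.        ,  0.        ,  0.        ,  0.        ]), 'eye': array([0.06823568, 0.30042193, 1.02313873]), 'orientation': array([-0.51504136,  0.81453471, -0.22657187,  0.14117643])}
side {'fx': 471.69802627558926, 'fy': 471.69802627558926, 'cx': 324.9717024677039, 'cy': 204.2688663511785, 'distortion': array([-0.11832492,  0.        ,  0.        ,  0.        ,  0.        ]), 'eye': array([0.88194429, 1.25008685, 1.12000629]), 'orientation': array([ 0.10530332,  0.89324226, -0.43360099, -0.05495137])}
wrist {'fx': 344.7903828197399, 'fy': 344.7903828197399, 'cx': 314.60769437379105, 'cy': 201.55155393275, 'distortion': array([0.00562239, 0.        , 0.        , 0.        , 0.        ]), 'T_tool_cam': array([[ 4.93174393e-04, -9.55850971e-01, -2.93851457e-01,
         7.47554711e-02],
       [ 9.99999536e-01,  2.28164631e-04,  9.36128692e-04,
        -6.33987000e-04],
       [-8.27753010e-04, -2.93851782e-01,  9.55850639e-01,
        -1.21530178e-01],
       [ 0.00000000e+00,  0.00000000e+00,  0.00000000e+00,
         1.00000000e+00]])}
```

View pics/scene0.png

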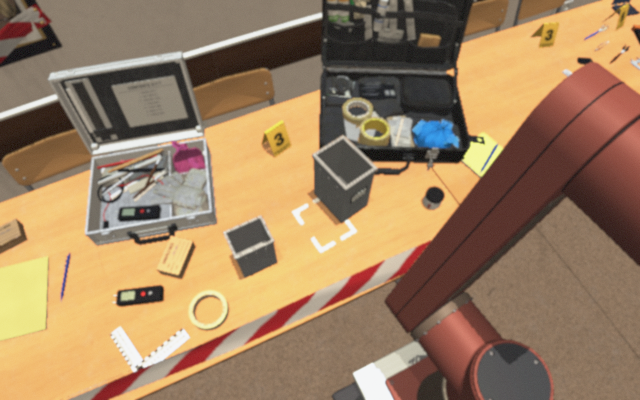

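View pics/side0.png

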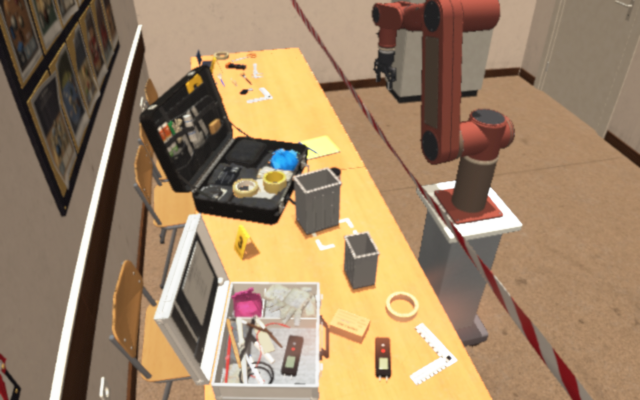

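View pics/wrist0.png

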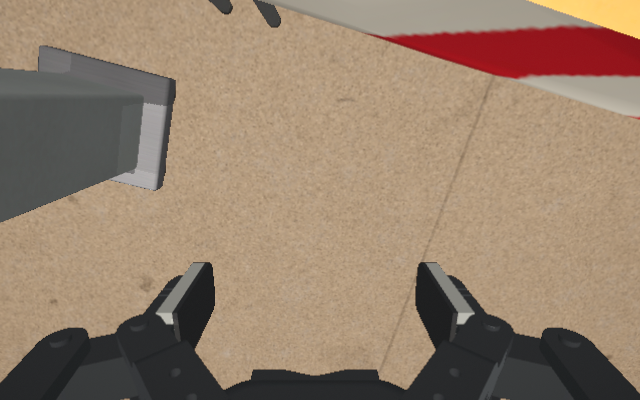

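The scene image shows the larger bin with its mouth at about (343,165), the smaller decoy at (250,240), and the tape Ls at about (300,212), (320,243) and (348,232). The jar is at (433,197), the card box at (175,257) and the roll at (208,310). Next I'll zoom in on the bin and the outline.

```bash
cat > h.py <<'E'
import numpy as np,cv2,pickle
from scipy.spatial.transform import Rotation as R
def T(c,s=None):
    M=np.eye(4)
    if 'eye' in c:
        M[:3,:3]=R.from_quat(c['orientation']).as_matrix();M[:3,3]=c['eye'];return M
    M[:3,:3]=R.from_quat(s['tcp_rot']).as_matrix();M[:3,3]=s['ee_pos'];return M@c['T_tool_cam']
def K(c): return np.array([[c['fx'],0,c['cx']],[0,c['fy'],c['cy']],[0,0,1.]])
def ray(c,uv): return cv2.undistortPoints(np.array(uv,float).reshape(-1,1,2),K(c),c['distortion']).reshape(-1,2)
def onz(c,uv,z,s=None):
    M=T(c,s);r=ray(c,uv);d=np.c_[r,np.ones(len(r))]@M[:3,:3].T
    return M[:3,3]+d*((z-M[2,3])/d[:,2])[:,None]
def cloud(c,s=None):
    h,w=c['z_map'].shape;u,v=np.meshgrid(np.arange(w),np.arange(h))
    r=ray(c,np.c_[u.ravel(),v.ravel()]);Z=c['z_map'].ravel();M=T(c,s)
    P=np.c_[r*Z[:,None],Z]@M[:3,:3].T+M[:3,3];P[Z<=0]=np.nan
    return P.reshape(h,w,3)
def proj(c,P,s=None):
    M=np.linalg.inv(T(c,s));return cv2.projectPoints(np.array(P,float).reshape(-1,3),cv2.Rodrigues(M[:3,:3])[0],M[:3,3],K(c),c['distortion'])[0].reshape(-1,2)
def crop(c,x0,y0,x1,y1,f,name,pts=[]):
    im=cv2.resize(c['frame'][y0:y1,x0:x1,::-1],None,fx=f,fy=f,interpolation=cv2.INTER_CUBIC)
    for p in pts: cv2.circle(im,(int((p[0]-x0+.5)*f),int((p[1]-y0+.5)*f)),3,(0,0,255),1)
    for i in range(x0-x0%10+10,x1,10): cv2.putText(im,str(i),(int((i-x0)*f),8),0,.3,(255,0,255),1);
    for i in range(y0-y0%10+10,y1,10): cv2.putText(im,str(i),(0,int((i-y0)*f)),0,.3,(255,0,255),1)
    cv2.imwrite('pics/'+name,im)
E
python3 - <<'E'
from h import *
c=pickle.load(open('scene0.pkl','rb'));crop(c,280,130,400,260,4.5,'sc_crop.png')
d=pickle.load(open('side0.pkl','rb'));crop(d,280,160,380,290,4.5,'sd_crop.png')
for n,k in(('sc',c),('sd',d)):
    P=cloud(k);m=(abs(P[...,2]-.19)<.008)&(P[...,0]>.2)&(P[...,0]<1)&(abs(P[...,1])<.4)
    nl,l,st,_=cv2.connectedComponentsWithStats(m.astype('uint8'))
    for i in range(1,nl):
        if st[i,4]>30:
            Q=P[l==i];print(n,st[i],cv2.minAreaRect(Q[:,:2].astype('float32')*1000),Q[:,2].mean(), cv2.boxPoints(cv2.minAreaRect(Q[:,:2].astype('float32')*1000)))
E
```

```text
sc [378  33  12   7  46] ((986.624267578125, -387.1187744140625), (36.768619537353516, 11.815735816955566), 45.233436584472656) 0.18965167557914545 [[ 969.4832  -396.01086]
 [ 977.87213 -404.33173]
 [1003.7653  -378.22668]
 [ 995.3764  -369.90582]]
sc [148  97  44  14 205] ((985.6241455078125, 323.10882568359375), (123.59381866455078, 11.69692611694336), 78.2499771118164) 0.19019789686244495 [[ 967.3138   263.79782]
 [ 978.76556  261.41586]
 [1003.9345   382.41983]
 [ 992.4827   384.8018 ]]
sc [312 136  66  55 686] ((592.4832153320312, -34.43186950683594), (138.81069946289062, 109.46070098876953), 12.130109786987305) 0.18944709738819168 [[ 513.1269      4.492201]
 [ 536.1281   -102.52456 ]
 [ 671.83954   -73.35594 ]
 [ 648.8383     33.66082 ]]
sc [336 268  72  36 159] ((270.71234130859375, 66.19152069091797), (174.64195251464844, 5.779051780700684), 89.27403259277344) 0.19392119113766867 [[266.71667  -21.08583 ]
 [272.49524  -21.159058]
 [274.708    153.46887 ]
 [268.92944  153.5421  ]]
sd [371 121  42  59  95] ((275.8493347167969, -180.15904235839844), (8.066946029663086, 432.3551025390625), 1.1443434953689575) 0.19035581847317262 [[ 267.49936    35.894833]
 [ 276.134    -396.37402 ]
 [ 284.1993   -396.21292 ]
 [ 275.56467    36.05594 ]]
sd [293 167  49  29 379] ((593.8687744140625, -32.61363983154297), (139.8336181640625, 118.18111419677734), 11.004215240478516) 0.18929444833646805 [[ 513.95825    12.044625]
 [ 536.51685  -103.96351 ]
 [ 673.7793    -77.271904]
 [ 651.2207     38.73623 ]]
sd [200 253  19  39 138] ((973.0714721679688, 315.7739562988281), (133.13162231445312, 28.478553771972656), 77.41871643066406) 0.18991540964488643 [[ 944.6745   253.90817]
 [ 972.4692   247.70486]
 [1001.46844  377.63974]
 [ 973.67377  383.84305]]
```

View pics/sc_crop.png

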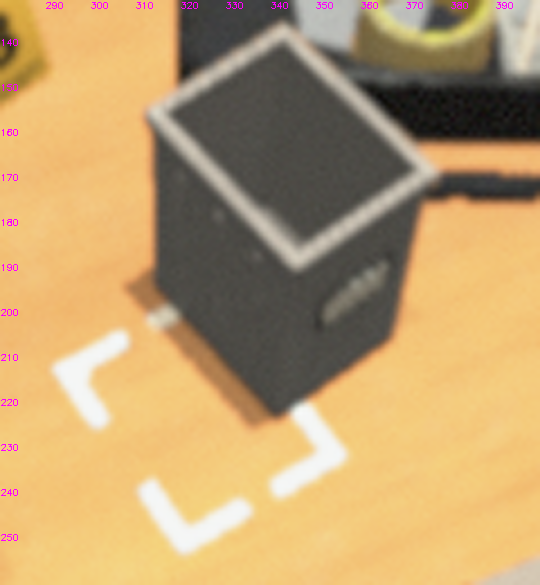

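View pics/sd_crop.png

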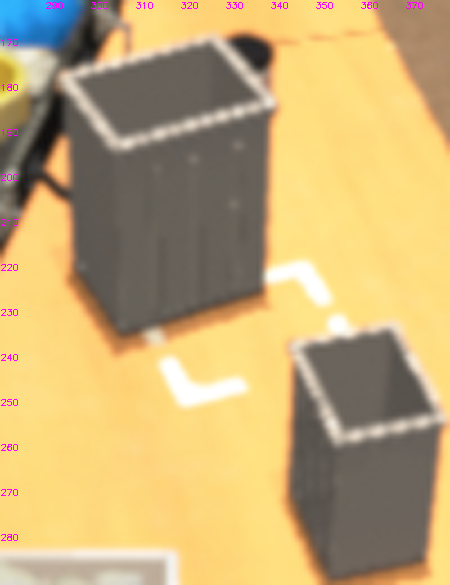

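Run:
```python
from h import *
c=pickle.load(open('scene0.pkl','rb'));d=pickle.load(open('side0.pkl','rb'))
np.set_printoptions(precision=4,suppress=True)
for n,k,box in(('sc',c,(285,190,365,258)),('sd',d,(305,210,365,255))):
    x0,y0,x1,y1=box
    f=k['frame'][y0:y1,x0:x1].astype(int);m=(f.min(2)>195)
    g=cv2.resize(k['frame'][y0:y1,x0:x1],None,fx=4,fy=4,interpolation=cv2.INTER_CUBIC).astype(int)
    m=(g[...,2]>175).astype('uint8')
    nl,l,st,_=cv2.connectedComponentsWithStats(m)
    for i in range(1,nl):
        if st[i,4]>60:
            v,u=np.where(l==i);P=onz(k,np.c_[(u+.5)/4-.5+x0,(v+.5)/4-.5+y0],0)[:,:2]
            print(n,st[i],P.mean(0),len(P)); np.save(f'tape_{n}_{i}.npy',P)
bn=np.array([.5184,.0008]);e=np.array([.9777,.2101]);p=np.array([-.2101,.9777])
cor=[bn,bn+.13*e,bn+.13*e-.1*p,bn-.1*p]
Q=[list(a)+[0] for a in cor]+[list(a)+[.19] for a in cor]
crop(c,280,130,400,260,4.5,'sc_crop2.png',proj(c,Q));crop(d,280,160,380,290,4.5,'sd_crop2.png',proj(d,Q));print(cor)
```

```text
sc [112  39  18  10  97] [0.6202 0.0368] 97
sc [  26   54   69   88 2589] [0.6005 0.0946] 2589
sc [ 219  118   70   85 2532] [ 0.4902 -0.0078] 2532
sc [ 102  186  103   68 2893] [0.482  0.0796] 2893
sd [ 136   31   60   42 1259] [ 0.4853 -0.0138] 1259
sd [180  79  39  24 501] [0.4739 0.0494] 501
sd [159 102  21  42 260] [0.5114 0.0789] 260
sd [  41  116   80   47 1752] [0.5977 0.0887] 1752
sd [188 163  13  17 121] [0.5087 0.1481] 121
[array([0.5184, 0.0008]), array([0.6455, 0.0281]), array([ 0.6665, -0.0697]), array([ 0.5394, -0.097 ])]
```

View pics/sc_crop2.png

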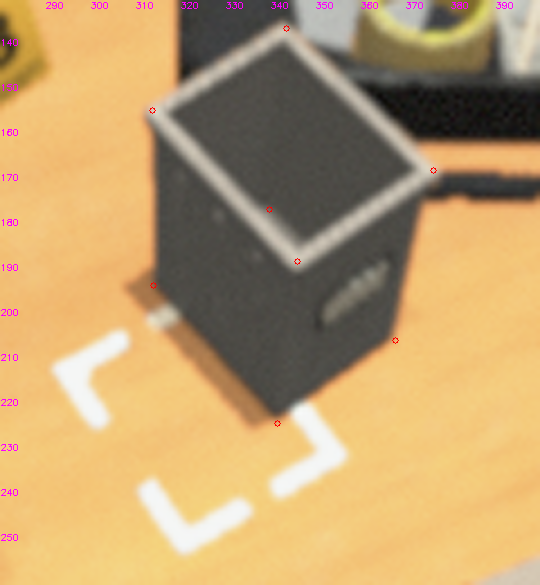

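View pics/sd_crop2.png

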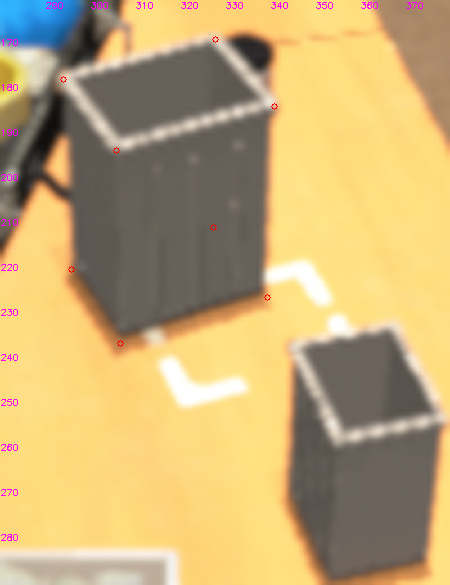

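Run:
```python
from h import *
from scipy.optimize import least_squares
np.set_printoptions(precision=4,suppress=True)
def fit(P,w=.012):
    def f(q):
        cx,cy,t=q;dx=P-[cx,cy];a=np.abs(dx@[np.cos(t),np.sin(t)])-.065;b=np.abs(dx@[-np.sin(t),np.cos(t)])-.05
        s=np.maximum(a,b)  # signed box dist (chebyshev)
        return s-w/2
    best=None
    for t0 in np.radians(np.arange(-40,45,10)):
        r=least_squares(f,[P[:,0].mean()+.01,P[:,1].mean(),t0],x_scale=[.01,.01,.1],loss='soft_l1',f_scale=.005)
        if best is None or r.cost<best.cost:best=r
    return best
c=pickle.load(open('scene0.pkl','rb'));d=pickle.load(open('side0.pkl','rb'))
A=[np.load(f'tape_sc_{i}.npy') for i in range(1,9) if __import__('os').path.exists(f'tape_sc_{i}.npy')]
P=np.vstack([a for a in A])
r=fit(P);q=r.x;print(q,np.degrees(q[2]),np.sqrt((r.fun**2).mean()))
e=np.array([np.cos(q[2]),np.sin(q[2])]);p=np.array([-e[1],e[0]])
cc=q[:2];nl=cc-.065*e+.05*p;fl=nl+.13*e;nr=nl-.1*p;fr=fl-.1*p
print('mark nl',nl,'fl',fl,'nr',nr,'fr',fr)
print('dist bin_nl->fl',np.linalg.norm(fl-[.5184,.0008]))
Q=[list(a)+[0] for a in(nl,fl,nr,fr)]
crop(c,280,190,370,260,8,'sc_t.png',proj(c,Q));crop(d,300,200,370,260,8,'sd_t.png',proj(d,Q))
```

```text
[0.5467 0.0428 0.1222] 7.003178121405585 0.004696573104680819
mark nl [0.4761 0.0845] fl [0.6051 0.1004] nr [ 0.4883 -0.0147] fr [0.6173 0.0011]
dist bin_nl->fl 0.13204900654398194
```

View pics/sc_t.png

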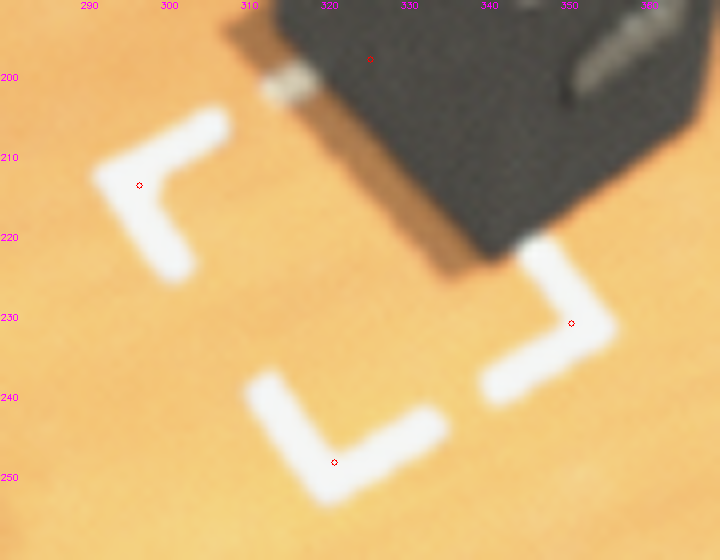

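View pics/sd_t.png

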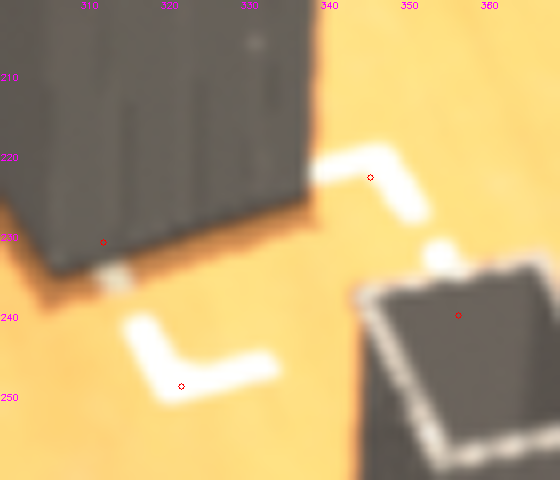

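The fit lands on the inner tape corners:

| Point | Position (m) |
|---|---|
| mark_nl | (.476, .0845) |
| mark_fl | (.605, .100) |
| bin_nl | (.518, .001), bin yaw 12° |

The distance from bin_nl to mark_fl is 132 mm, which agrees with the brief. Before moving, I'll check the clearances and write the move planner.

```bash
cat > plan.py <<'E'
# keeps the commanded pose; gives rows for absolute targets
from h import *
import json,os
np.set_printoptions(precision=4,suppress=True)
F='cmd.json'
def get():
    if os.path.exists(F): d=json.load(open(F));return np.array(d['p']),R.from_quat(d['q'])
    return np.array([.155,-.605,.253]),R.from_quat([.99215,.12507,0,0])
def rows(targets,op):
    p0,r0=get();out=[]
    for p,r in targets:
        s=r0.inv().apply(np.array(p)-p0);w=(r0.inv()*r).as_rotvec()
        out.append([op]+[round(float(x),4) for x in s]+[round(float(x),3) for x in w])
    for k in range(0,len(out),5):pass
    print(json.dumps(out))
    o=out[-1];p=p0+r0.apply(o[1:4]);r=r0*R.from_rotvec(o[4:])
    json.dump(dict(p=list(p),q=list(r.as_quat())),open(F,'w'))
    print('cmd',p,'tx',np.degrees(np.arctan2(*r.as_matrix()[[1,0],0])))
def down(txdeg): # tool pointing down, tool x at txdeg
    return R.from_euler('z',txdeg,degrees=True)*R.from_quat([1,0,0,0])
E
python3 - <<'E'
from h import *
np.set_printoptions(precision=3,suppress=True)
for n in('scene','side'):
    c=pickle.load(open(n+'0.pkl','rb'));P=cloud(c)
    m=(P[...,2]>.015)&(P[...,0]>.25)&(P[...,0]<.95)&(abs(P[...,1])<.55)&(P[...,2]<.5)
    nl,l,st,_=cv2.connectedComponentsWithStats(m.astype('uint8'))
    for i in range(1,nl):
        if st[i,4]>40: Q=P[l==i];print(n,st[i],np.percentile(Q,2,0),np.percentile(Q,98,0))
E
python3 - <<'E'
from plan import *
p0,r0=get();p1=np.array([.565,-.03,.30]);
a0=14.37;a1=102.1
T5=[(p0+(p1-p0)*k/15+[0,0,.0],down(a0+(a1-a0)*k/15)) for k in range(1,6)];rows(T5,100)
E
```

```text
scene [  312     1   173   220 17277] [ 0.525 -0.539  0.023] [0.945 0.02  0.223]
scene [ 111  100  106  178 8236] [0.577 0.27  0.017] [0.945 0.542 0.109]
scene [262 121  29  33 530] [0.826 0.023 0.016] [0.874 0.095 0.093]
scene [483 151  11  19  45] [ 0.49  -0.55   0.015] [ 0.533 -0.482  0.021]
scene [423 186  22  22 348] [ 0.442 -0.294  0.017] [ 0.489 -0.246  0.055]
scene [ 223  215   54   61 1981] [0.482 0.213 0.019] [0.56  0.31  0.145]
scene [ 130  240  301  146 5807] [ 0.27  -0.043  0.196] [0.295 0.539 0.272]
scene [147 285  16  17 222] [0.514 0.514 0.016] [0.558 0.549 0.025]
scene [189 291  39  39 520] [0.389 0.375 0.016] [0.481 0.466 0.028]
side [ 202   97  140  136 9727] [ 0.527 -0.531  0.023] [0.944 0.023 0.198]
side [ 360  101  127  180 1174] [ 0.273 -0.508  0.178] [0.296 0.542 0.278]
side [235 225  23  33 279] [0.836 0.028 0.018] [0.895 0.097 0.093]
side [ 343  231   37   56 1558] [0.485 0.21  0.02 ] [0.563 0.311 0.146]
side [ 215  248  155  128 7020] [0.584 0.263 0.019] [0.947 0.542 0.114]
side [386 292  33  28 364] [0.39  0.373 0.016] [0.483 0.467 0.03 ]
side [281 335  23  33 488] [0.752 0.459 0.021] [0.815 0.548 0.036]
side [375 337  16  14 174] [0.515 0.514 0.017] [0.56  0.549 0.028]
[[100, 0.036, -0.0304, -0.0031, 0.0, 0.0, -0.102], [100, 0.072, -0.0607, -0.0063, 0.0, 0.0, -0.204], [100, 0.108, -0.0911, -0.0094, 0.0, 0.0, -0.306], [100, 0.144, -0.1214, -0.0125, 0.0, 0.0, -0.408], [100, 0.18, -0.1518, -0.0157, 0.0, 0.0, -0.51]]
cmd [ 0.2917 -0.4133  0.2687] tx 43.590414160131516
```

```bash
rm cmd.json
python3 - <<'E'
from h import *
np.set_printoptions(precision=3,suppress=True)
for n in('scene','side'):
    c=pickle.load(open(n+'0.pkl','rb'));P=cloud(c).reshape(-1,3)
    for y in np.arange(-1,1.3,.15):
        m=(abs(P[:,1]-y)<.075)&(P[:,0]>.2)&(P[:,0]<.36)&(P[:,2]>.05)&(P[:,2]<.8)
        if m.sum()>5:print(n,round(y,2),m.sum(),np.percentile(P[m],3,0),np.percentile(P[m],97,0))
E
```

```text
scene -0.1 1761 [ 0.201 -0.084  0.22 ] [ 0.293 -0.026  0.773]
scene 0.05 5651 [ 0.201 -0.021  0.2  ] [0.293 0.107 0.755]
scene 0.2 1437 [0.271 0.13  0.199] [0.293 0.27  0.258]
scene 0.35 1501 [0.271 0.28  0.209] [0.29  0.421 0.267]
scene 0.5 1529 [0.273 0.429 0.22 ] [0.289 0.571 0.28 ]
scene 0.65 678 [0.276 0.577 0.229] [0.292 0.65  0.291]
side -1.0 58 [ 0.271 -1.07   0.171] [ 0.286 -0.928  0.231]
side -0.85 67 [ 0.271 -0.919  0.171] [ 0.285 -0.781  0.23 ]
side -0.7 91 [ 0.221 -0.77   0.172] [ 0.287 -0.63   0.582]
side -0.55 475 [ 0.201 -0.62   0.176] [ 0.283 -0.481  0.621]
side -0.4 119 [ 0.2   -0.472  0.175] [ 0.288 -0.331  0.602]
side -0.25 95 [ 0.274 -0.32   0.18 ] [ 0.293 -0.179  0.234]
side -0.1 1599 [ 0.223 -0.114  0.218] [ 0.274 -0.027  0.762]
side 0.05 2747 [ 0.202 -0.022  0.23 ] [0.275 0.084 0.737]
side 0.2 174 [0.276 0.136 0.202] [0.295 0.271 0.258]
side 0.35 260 [0.279 0.281 0.216] [0.296 0.422 0.273]
side 0.5 408 [0.277 0.431 0.222] [0.294 0.569 0.283]
side 0.65 667 [0.28  0.581 0.232] [0.292 0.722 0.294]
side 0.8 1012 [0.282 0.73  0.246] [0.289 0.871 0.31 ]
side 0.95 538 [0.282 0.877 0.259] [0.291 0.949 0.32 ]
```

A barrier ribbon hangs at x≈0.28, from z 0.17 to 0.26. I'll rise above it before crossing.

```bash
cat > go1.py <<'E'
from plan import *
import sys
p0=np.array([.155,-.605,.35]);p1=np.array([.565,-.03,.34]);a0=14.37;a1=102.1
k0,k1,N=map(int,sys.argv[1:4])
rows([(p0+(p1-p0)*k/N,down(a0+(a1-a0)*k/N)) for k in range(k0,k1+1)],100)
E
python3 go1.py 0 0 15; python3 go1.py 1 5 15;python3 go1.py 6 10 15;python3 go1.py 11 15 15
```

```text
[[100, 0.0, 0.0, -0.097, 0.0, 0.0, -0.0]]
cmd [ 0.155 -0.605  0.35 ] tx 14.369566608459525
[[100, 0.036, -0.0304, 0.0007, 0.0, 0.0, -0.102], [100, 0.072, -0.0607, 0.0013, 0.0, 0.0, -0.204], [100, 0.108, -0.0911, 0.002, 0.0, 0.0, -0.306], [100, 0.144, -0.1214, 0.0027, 0.0, 0.0, -0.408], [100, 0.18, -0.1518, 0.0033, 0.0, 0.0, -0.51]]
cmd [ 0.2917 -0.4133  0.3467] tx 43.59041416013151
[[100, 0.0462, -0.0089, 0.0007, 0.0, 0.0, -0.102], [100, 0.0924, -0.0178, 0.0014, 0.0, 0.0, -0.205], [100, 0.1386, -0.0267, 0.002, 0.0, 0.0, -0.307], [100, 0.1849, -0.0357, 0.0027, 0.0, 0.0, -0.409], [100, 0.2311, -0.0446, 0.0034, 0.0, 0.0, -0.511]]
cmd [ 0.4283 -0.2216  0.3433] tx 72.86855749131657
[[100, 0.0447, 0.0148, 0.0006, 0.0, 0.0, -0.102], [100, 0.0893, 0.0297, 0.0013, 0.0, 0.0, -0.204], [100, 0.134, 0.0445, 0.002, 0.0, 0.0, -0.306], [100, 0.1787, 0.0593, 0.0026, 0.0, 0.0, -0.408], [100, 0.2234, 0.0742, 0.0033, 0.0, 0.0, -0.51]]
cmd [ 0.565 -0.03   0.34 ] tx 102.08940504298856
```

```bash
python3 -m jog '[[100,0,0,-0.05,0,0,0],[100,0,0,-0.097,0,0,0],[100,0,0,-0.097,0,0,0]]'; python3 -m jog '[[100,0.036,-0.0304,0.0007,0,0,-0.102],[100,0.072,-0.0607,0.0013,0,0,-0.204],[100,0.108,-0.0911,0.002,0,0,-0.306],[100,0.144,-0.1214,0.0027,0,0,-0.408],[100,0.18,-0.1518,0.0033,0,0,-0.51]]'
```

```text
clock: 0.52
ee_pos: [0.1554, -0.6073, 0.3558]
tcp_rot: [0.992, 0.125, 0.0, 0.004]
wrist_force: [0.2, 0.4, 0.4]
opening: 0.0854
clock: 1.15
ee_pos: [0.2923, -0.412, 0.3455]
tcp_rot: [0.928, 0.373, -0.0, -0.001]
wrist_force: [0.1, 0.4, -0.0]
opening: 0.0856
```

```bash
python3 -m jog '[[65, 0.0462, -0.0089, 0.0007, 0.0, 0.0, -0.102], [65, 0.0924, -0.0178, 0.0014, 0.0, 0.0, -0.205], [65, 0.1386, -0.0267, 0.002, 0.0, 0.0, -0.307], [65, 0.1849, -0.0357, 0.0027, 0.0, 0.0, -0.409], [65, 0.2311, -0.0446, 0.0034, 0.0, 0.0, -0.511]]'; python3 -m jog '[[65, 0.0447, 0.0148, 0.0006, 0.0, 0.0, -0.102], [65, 0.0893, 0.0297, 0.0013, 0.0, 0.0, -0.204], [65, 0.134, 0.0445, 0.002, 0.0, 0.0, -0.306], [65, 0.1787, 0.0593, 0.0026, 0.0, 0.0, -0.408], [65, 0.2234, 0.0742, 0.0033, 0.0, 0.0, -0.51]]'
python3 - <<'E'
from bench import *
from plan import *
s=observe();c=read_camera('wrist');pickle.dump((c,s),open('w1.pkl','wb'));cv2.imwrite('pics/w1.png',c['frame'][:,:,::-1])
print(s['ee_pos'],s['tcp_rot'],s['opening'],s['clock'],s['joints'],s['wrist_force'])
P=cloud(c,s);m=(abs(P[...,2]-.19)<.006)
nl,l,st,_=cv2.connectedComponentsWithStats(m.astype('uint8'))
for i in range(1,nl):
    if st[i,4]>200: print(st[i],P[l==i].mean(0),cv2.minAreaRect(P[l==i][:,:2].astype('float32')*1000))
E
```

```text
clock: 1.78
ee_pos: [0.4287, -0.2204, 0.3422]
tcp_rot: [0.804, 0.595, -0.0, -0.001]
wrist_force: [0.2, -0.1, 0.3]
opening: 0.0556
clock: 2.4
ee_pos: [0.5654, -0.0289, 0.3388]
tcp_rot: [0.627, 0.779, -0.001, -0.001]
wrist_force: [-0.5, 0.7, 0.1]
opening: 0.0554
[ 0.5654 -0.0289  0.3388] [ 0.6274  0.7787 -0.0005 -0.0008] 0.05543666451974658 2.4 [-0.1904  0.0383  1.5679 -0.0001  1.5374 -0.4048] [-0.4736  0.7201  0.0902]
[ 259  137  176  126 6129] [ 0.5902 -0.0282  0.1903] ((591.3993530273438, -32.87683868408203), (137.1859893798828, 106.9383773803711), 12.517171859741211)
```

View pics/w1.png

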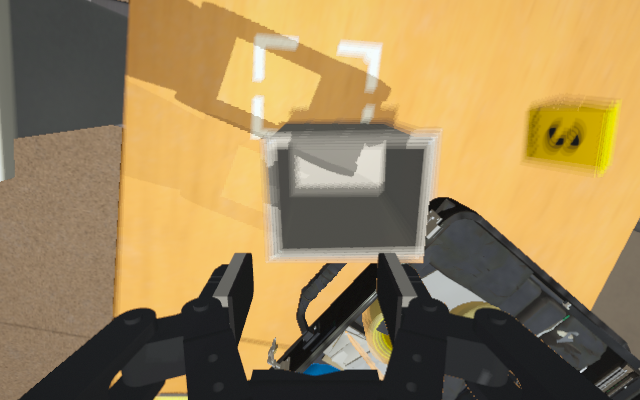

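The wrist view shows the bin mouth at (265-437, 130-258) and the tape Ls above it, blurred by the arm settling. I'll take a still picture.

Run:
```python
from bench import *
from plan import *
from scipy.optimize import least_squares
read_camera('side')
s=observe();c=read_camera('wrist');cv2.imwrite('pics/w2.png',c['frame'][:,:,::-1]);pickle.dump((c,s),open('w2.pkl','wb'))
print(s['ee_pos'],s['clock'],s['tcp_rot'],abs(s['joint_vel']).max())
P=cloud(c,s);m=(abs(P[...,2]-.19)<.006)
nl,l,st,_=cv2.connectedComponentsWithStats(m.astype('uint8'))
for i in range(1,nl):
    if st[i,4]>200: print(st[i],P[l==i].mean(0),cv2.minAreaRect(P[l==i][:,:2].astype('float32')*1000))
pl=[list(x)+[0] for x in ([.4761,.0845],[.6051,.1004],[.4883,-.0147],[.6173,.0011])]
crop(c,220,20,460,170,3.3,'w2c.png',proj(c,pl,s))
```

```text
[ 0.566  -0.0268  0.3382] 2.5 [ 0.6263  0.7796  0.0001 -0.0015] 0.06025507279213977
[ 258  140  175  126 6078] [ 0.5893 -0.028   0.1903] ((591.3977661132812, -32.955047607421875), (137.75643920898438, 107.02587127685547), 12.537309646606445)
```

View pics/w2c.png

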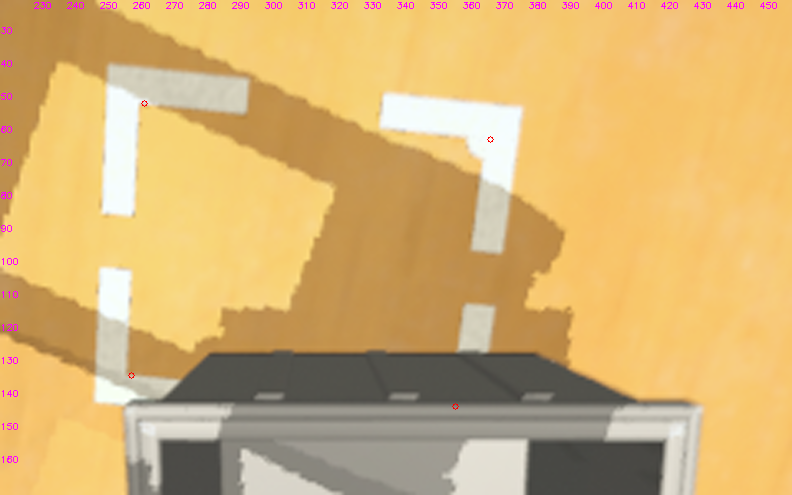

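Run:
```python
from plan import *
c,s=pickle.load(open('w2.pkl','rb'))
print(onz(c,[[259.3,53.8],[364.6,61.5],[258.5,134.5]],0,s))
rows([([.580,-.015,.34],down(102.5)),([.580,-.015,.285],down(102.5)),([.580,-.015,.23],down(102.5)),([.580,-.015,.177],down(102.5)),([.580,-.015,.177],down(102.5))],65)
```

```text
[[ 0.4719  0.0803  0.    ]
 [ 0.6008  0.0998  0.    ]
 [ 0.4875 -0.0167  0.    ]]
[[65, 0.0115, 0.0178, -0.0, 0.0, 0.0, -0.007], [65, 0.0115, 0.0178, 0.055, 0.0, 0.0, -0.007], [65, 0.0115, 0.0178, 0.11, 0.0, 0.0, -0.007], [65, 0.0115, 0.0178, 0.163, 0.0, 0.0, -0.007], [65, 0.0115, 0.0178, 0.163, 0.0, 0.0, -0.007]]
cmd [ 0.58  -0.015  0.177] tx 102.49047549958014
```

```bash
python3 -m jog '[[65,0.0115,0.0178,0,0,0,-0.007],[65,0.0115,0.0178,0.055,0,0,-0.007],[65,0.0115,0.0178,0.11,0,0,-0.007],[65,0.0115,0.0178,0.163,0,0,-0.007],[65,0.0115,0.0178,0.163,0,0,-0.007]]'
cat > look.py <<'E'
from bench import *
from plan import *
import sys
n=sys.argv[1]
s=observe();print('t',s['clock'],s['ee_pos'],s['wrist_force'],s['opening'])
o=[]
for k in sys.argv[2:]:
    s=observe();c=read_camera(k);pickle.dump((c,s),open(f'{n}_{k}.pkl','wb'))
    if k=='scene':crop(c,280,120,400,260,4,f'{n}_{k}.png')
    elif k=='side':crop(c,270,140,390,270,4,f'{n}_{k}.png')
    else: cv2.imwrite(f'pics/{n}_{k}.png',c['frame'][:,:,::-1])
E
python3 look.py a wrist side scene
```

```text
clock: 3.18
ee_pos: [0.5765, -0.0154, 0.1722]
tcp_rot: [0.627, 0.779, -0.003, -0.005]
wrist_force: [-0.5, -0.9, 0.1]
opening: 0.0556
t 3.175 [ 0.5765 -0.0154  0.1722] [-0.534  -0.9331  0.1396] 0.05564261256645635
```

View pics/a_wrist.png

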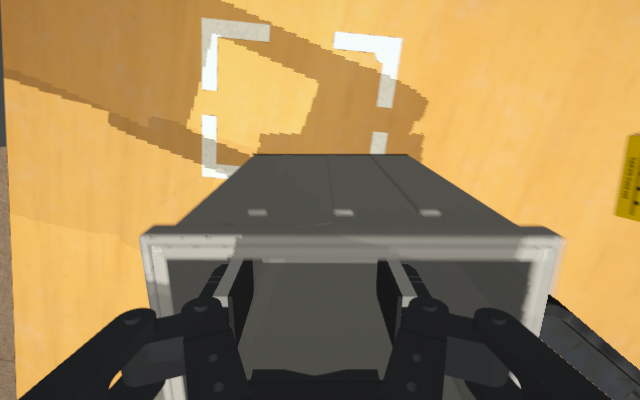

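View pics/a_side.png

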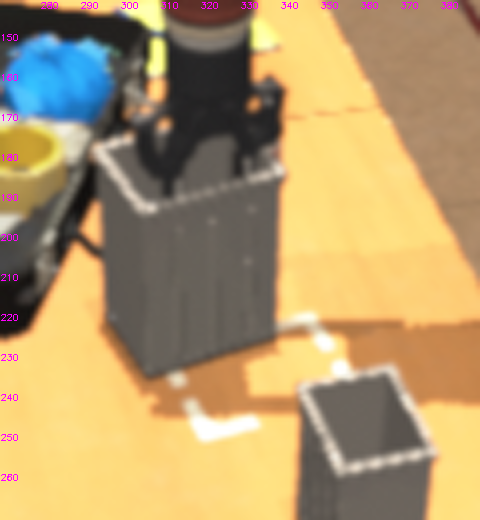

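View pics/a_scene.png

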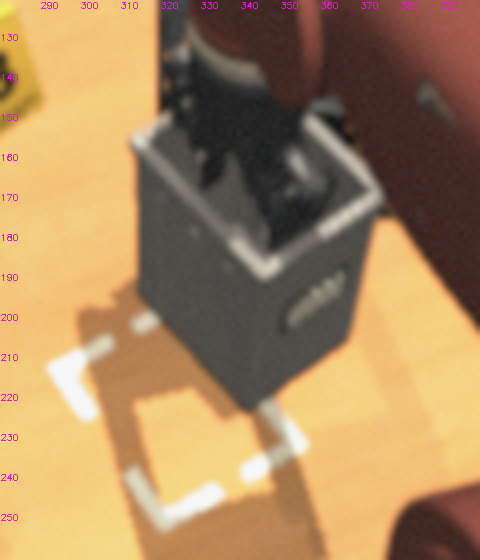

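The side view and scene view show both fingers inside the mouth and the bin unmoved. Now I'll close the gap to the left and near walls in small steps.

```bash
python3 -m jog '[[65,0.004,-0.003,0,0,0,0],[65,0.008,-0.006,0,0,0,0],[65,0.011,-0.009,0,0,0,0],[65,0.011,-0.009,0,0,0,0]]'
python3 - <<'E'
from bench import *;s=observe();print(s['ee_pos'],s['wrist_force'],s['torque'],s['tcp_rot'])
E
```

```text
clock: 3.82
ee_pos: [0.5688, -0.0064, 0.1776]
tcp_rot: [0.626, 0.78, 0.0, 0.0]
wrist_force: [0.6, -0.5, -0.1]
opening: 0.0558
[ 0.56876412 -0.0063659   0.17764554] [ 0.61431199 -0.53524974 -0.05946077] [ 0.02692968  0.01541579 -0.03309199] [6.25825382e-01 7.79963173e-01 1.02430350e-04 1.70942460e-04]
```

```bash
python3 -m jog '[[65,0.003,0,0,0,0,0],[65,0.005,0,0,0,0,0],[65,0.005,0,0,0,0,0]]'; python3 -m jog '[[65,0,-0.003,0,0,0,0],[65,0,-0.006,0,0,0,0],[65,0,-0.006,0,0,0,0]]'
python3 look.py b wrist
python3 - <<'E'
from h import *
c,s=pickle.load(open('b_wrist.pkl','rb'));print(s['ee_pos'],s['wrist_force'],s['tcp_rot'])
E
```

```text
clock: 4.2
ee_pos: [0.568, -0.002, 0.1774]
tcp_rot: [0.626, 0.78, -0.0, 0.0]
wrist_force: [-0.2, -3.2, 0.4]
opening: 0.0556
clock: 4.58
ee_pos: [0.5621, -0.0032, 0.1774]
tcp_rot: [0.626, 0.78, 0.0, 0.0]
wrist_force: [2.7, -0.4, -0.3]
opening: 0.0552
t 4.575 [ 0.5621 -0.0032  0.1774] [ 2.7085 -0.4166 -0.3333] 0.05521637754188661
[ 0.56209945 -0.00317263  0.17741453] [ 2.70845941 -0.41664394 -0.33326192] [6.26049769e-01 7.79783032e-01 2.06071160e-04 2.58046401e-04]
```

View pics/b_wrist.png

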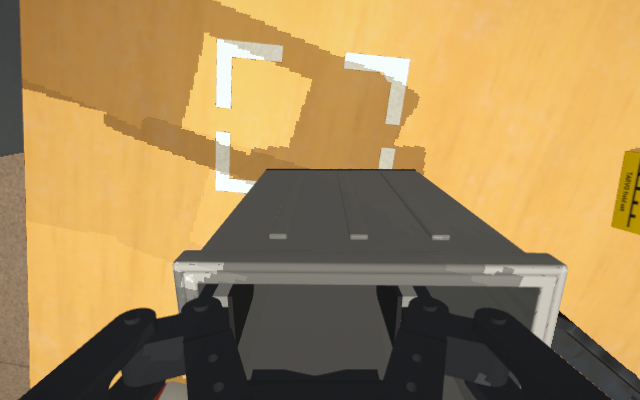

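Both contacts are felt: 3.2 N on the left wall, then 2.7 N on the near wall. Next is the tilt, planned as a rigid turn about bin_nl.

```bash
cat > traj.py <<'E'
from plan import *
def settyped(rel):   # apply a typed final row to the stored commanded pose
    p,r=get();p2=p+r.apply(rel[:3]);r2=r*R.from_rotvec(rel[3:]);json.dump(dict(p=list(p2),q=list(r2.as_quat())),open(F,'w'))
RT0=R.from_euler('z',90,degrees=True)*R.from_quat([1,0,0,0]) # tool in bin frame: x->bin y
def pose(piv,rel,w,yaw):
    """piv world xy of pivot; rel tool pos from pivot in bin frame(untilted); w=(wx,wy) tilt in bin frame; yaw deg"""
    A=R.from_euler('z',yaw,degrees=True)*R.from_rotvec([w[0],w[1],0])
    return np.array([piv[0],piv[1],0])+A.apply(rel),A*RT0
def seq(piv,rel,states,op=65):
    for k in range(0,len(states),5): rows([pose(piv,rel,(a,b),y) for a,b,y in states[k:k+5]],op)
E
python3 - <<'E'
from traj import *
settyped([.011,-.009,0,0,0,0]);settyped([.005,0,0,0,0,0]);settyped([0,-.006,0,0,0,0])
p,r=get();print(p)
piv=np.array([.5171,.0017]);rel=R.from_euler('z',-12.5,degrees=True).apply(p-[*piv,0]);print(rel)
seq(piv,[.043,-.014,.177],[(-.14*k/10,-.13*k/10,12.5) for k in range(1,11)])
E
```

```text
[ 0.5619 -0.0026  0.177 ]
[ 0.0428 -0.0139  0.177 ]
[[65, 0.0024, -0.0021, -0.0007, -0.013, -0.014, -0.0], [65, 0.0049, -0.0044, -0.0014, -0.026, -0.028, -0.0], [65, 0.0074, -0.0068, -0.002, -0.039, -0.042, -0.0], [65, 0.0099, -0.0091, -0.0025, -0.052, -0.056, -0.0], [65, 0.0125, -0.0114, -0.003, -0.065, -0.07, -0.0]]
cmd [0.5481 0.0071 0.18  ] tx 102.35990726623096
[[65, 0.0024, -0.0023, -0.0007, -0.013, -0.014, -0.0], [65, 0.0049, -0.0047, -0.0013, -0.026, -0.028, -0.0], [65, 0.0074, -0.007, -0.0019, -0.039, -0.042, -0.0], [65, 0.0099, -0.0093, -0.0025, -0.052, -0.056, -0.0], [65, 0.0125, -0.0117, -0.0029, -0.065, -0.07, -0.0]]
cmd [0.5338 0.0169 0.1813] tx 101.96555381616048
```

```bash
python3 -m jog '[[65,0.0024,-0.0021,-0.0007,-0.013,-0.014,0],[65,0.0049,-0.0044,-0.0014,-0.026,-0.028,0],[65,0.0074,-0.0068,-0.002,-0.039,-0.042,0],[65,0.0099,-0.0091,-0.0025,-0.052,-0.056,0],[65,0.0125,-0.0114,-0.003,-0.065,-0.07,0]]'
python3 look.py c wrist side scene
```

```text
clock: 5.25
ee_pos: [0.5477, 0.0069, 0.1801]
tcp_rot: [0.625, 0.779, 0.003, 0.048]
wrist_force: [2.7, -1.5, -2.4]
opening: 0.0555
t 5.25 [0.5477 0.0069 0.1801] [ 2.6512 -1.5436 -2.3885] 0.05549357270661862
```

View pics/c_side.png

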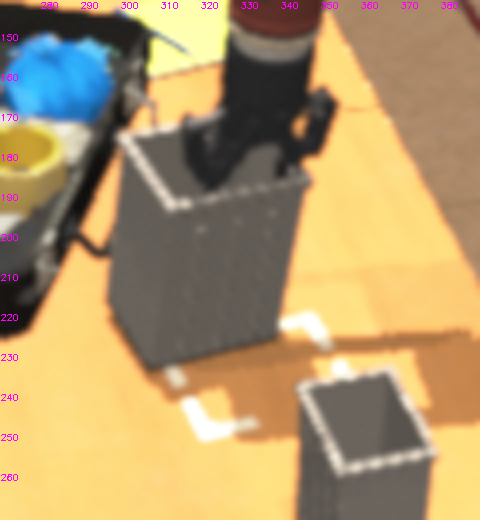

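View pics/c_scene.png

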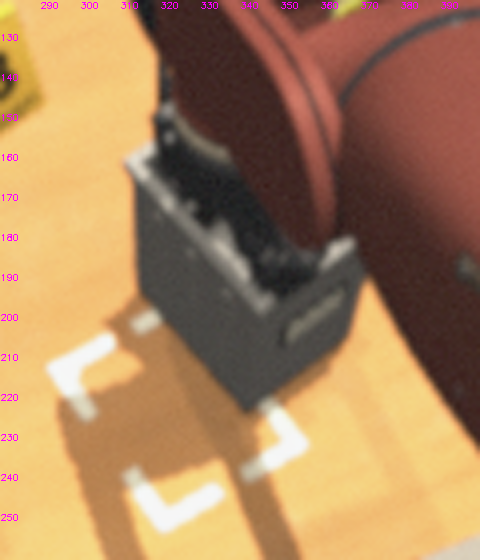

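View pics/c_wrist.png

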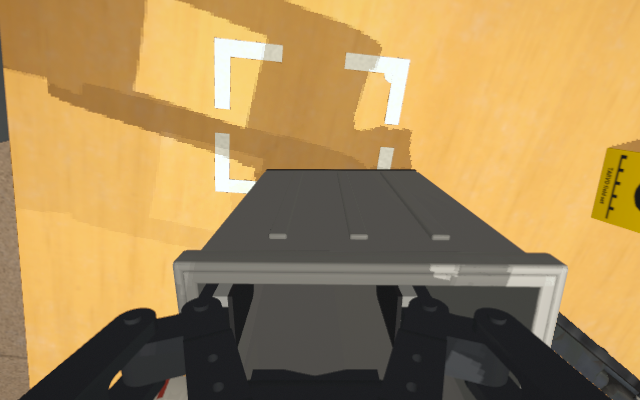

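The bin leans with the tool, and the wrist image of its rim hasn't changed, so contact is rigid. I'll continue the tilt.

```bash
python3 -m jog '[[65,0.0024,-0.0023,-0.0007,-0.013,-0.014,0],[65,0.0049,-0.0047,-0.0013,-0.026,-0.028,0],[65,0.0074,-0.007,-0.0019,-0.039,-0.042,0],[65,0.0099,-0.0093,-0.0025,-0.052,-0.056,0],[65,0.0125,-0.0117,-0.0029,-0.065,-0.07,0]]'
cat > rim.py <<'E'
# bin pose in the TOOL frame from wrist rim image points: fit plane/box to depth points of lip
from bench import *
from traj import *
import sys
def binpose(s,rel=(.0428,-.0139,.177)):
    """assume bin rigid to tool at contact"""
    A=R.from_quat(s['tcp_rot'])*RT0.inv()
    nl=s['ee_pos']-A.apply(rel);C=np.array([[0,0,0],[.13,0,0],[0,-.1,0],[.13,-.1,0]])
    return nl+A.apply(C),A
if __name__=='__main__':
    s=observe();c=read_camera('wrist');cv2.imwrite(f'pics/{sys.argv[1]}_wrist.png',c['frame'][:,:,::-1]);pickle.dump((c,s),open(sys.argv[1]+'_wrist.pkl','wb'))
    C,A=binpose(s,eval(sys.argv[2]) if len(sys.argv)>2 else (.0428,-.0139,.177));print('t',s['clock'],'F',s['wrist_force']);print('nl fl nr fr\n',C,'\n yaw',A.as_euler('ZYX',degrees=True))
E
python3 rim.py d; python3 look.py d side
```

```text
clock: 6.02
ee_pos: [0.5336, 0.0166, 0.1815]
tcp_rot: [0.623, 0.776, 0.007, 0.096]
wrist_force: [2.8, -1.1, -1.2]
opening: 0.0556
t 6.025 F [ 2.8394 -1.0531 -1.2051]
nl fl nr fr
 [[ 0.5172  0.0013  0.0003]
 [ 0.6428  0.0303  0.0172]
 [ 0.5378 -0.0956  0.0143]
 [ 0.6633 -0.0665  0.0312]] 
 yaw [13.026  -7.4675 -8.12  ]
t 6.075 [0.5331 0.017  0.1814] [ 3.1901  0.556  -1.2981] 0.05591112506089761
```

View pics/d_wrist.png

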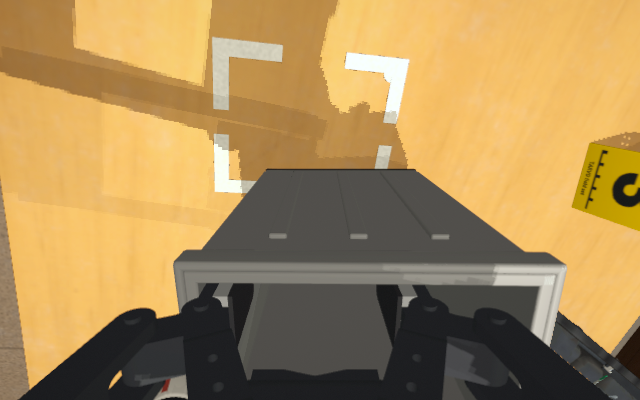

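View pics/d_side.png

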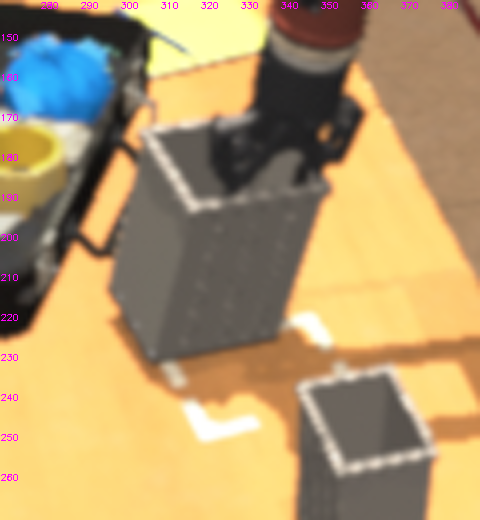

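Bin_nl is still at (.517,.001), fl is raised 17 mm and nr 14 mm. Now I'll swing it +36.5° about bin_nl.

Run:
```python
from traj import *
seq([.5171,.0017],[.0428,-.0139,.177],[(-.14,-.13,12.5+36.5*k/20) for k in range(1,21)])
```

```text
[[65, 0.0007, -0.0005, -0.0002, -0.004, 0.004, -0.031], [65, 0.0012, -0.0009, -0.0003, -0.009, 0.008, -0.063], [65, 0.0018, -0.0013, -0.0004, -0.013, 0.012, -0.094], [65, 0.0024, -0.0017, -0.0006, -0.018, 0.016, -0.125], [65, 0.0029, -0.0021, -0.0007, -0.022, 0.021, -0.157]]
cmd [0.5311 0.0193 0.1813] tx 111.13001766536092
[[65, 0.0007, -0.0004, -0.0001, -0.005, 0.004, -0.031], [65, 0.0012, -0.0008, -0.0003, -0.009, 0.008, -0.062], [65, 0.0018, -0.0012, -0.0004, -0.013, 0.012, -0.093], [65, 0.0024, -0.0016, -0.0005, -0.018, 0.016, -0.125], [65, 0.0029, -0.002, -0.0007, -0.022, 0.02, -0.156]]
cmd [0.5281 0.0213 0.1813] tx 120.22966054781664
[[65, 0.0007, -0.0004, -0.0001, -0.005, 0.004, -0.031], [65, 0.0012, -0.0008, -0.0002, -0.009, 0.008, -0.062], [65, 0.0018, -0.0011, -0.0004, -0.014, 0.012, -0.094], [65, 0.0024, -0.0016, -0.0005, -0.018, 0.017, -0.125], [65, 0.0029, -0.002, -0.0006, -0.022, 0.021, -0.156]]
cmd [0.5248 0.0228 0.1812] tx 129.33680976896562
[[65, 0.0006, -0.0004, -0.0002, -0.005, 0.004, -0.032], [65, 0.0012, -0.0007, -0.0003, -0.009, 0.008, -0.063], [65, 0.0018, -0.0011, -0.0004, -0.014, 0.012, -0.094], [65, 0.0024, -0.0015, -0.0006, -0.018, 0.016, -0.125], [65, 0.0029, -0.002, -0.0007, -0.023, 0.02, -0.157]]
cmd [0.5214 0.0237 0.1812] tx 138.49385288453414
```

```bash
python3 -m jog '[[65,0.0007,-0.0005,-0.0002,-0.004,0.004,-0.031],[65,0.0012,-0.0009,-0.0003,-0.009,0.008,-0.063],[65,0.0018,-0.0013,-0.0004,-0.013,0.012,-0.094],[65,0.0024,-0.0017,-0.0006,-0.018,0.016,-0.125],[65,0.0029,-0.0021,-0.0007,-0.022,0.021,-0.157]]'
python3 rim.py e; python3 look.py e side
```

```text
clock: 6.75
ee_pos: [0.5313, 0.0188, 0.1817]
tcp_rot: [0.558, 0.824, 0.015, 0.094]
wrist_force: [2.2, -0.4, -0.9]
opening: 0.0556
t 6.75 F [ 2.1724 -0.4046 -0.8972]
nl fl nr fr
 [[ 0.5174  0.0012  0.0005]
 [ 0.6367  0.0501  0.0173]
 [ 0.5533 -0.0911  0.0144]
 [ 0.6726 -0.0422  0.0312]] 
 yaw [22.2921 -7.4256 -8.0506]
t 6.8 [0.5312 0.0188 0.1817] [ 3.2641 -0.9311 -0.183 ] 0.05527579021729528
```

View pics/e_wrist.png

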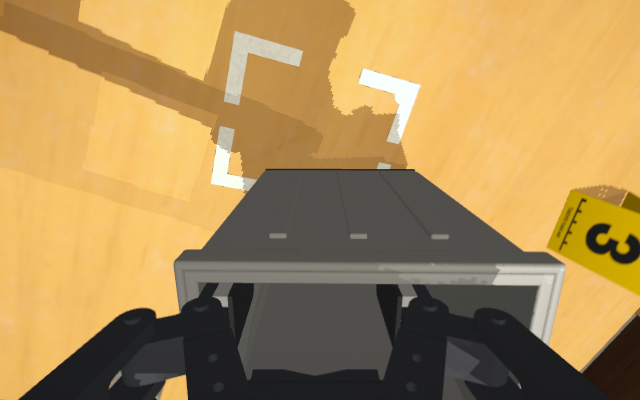

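View pics/e_side.png

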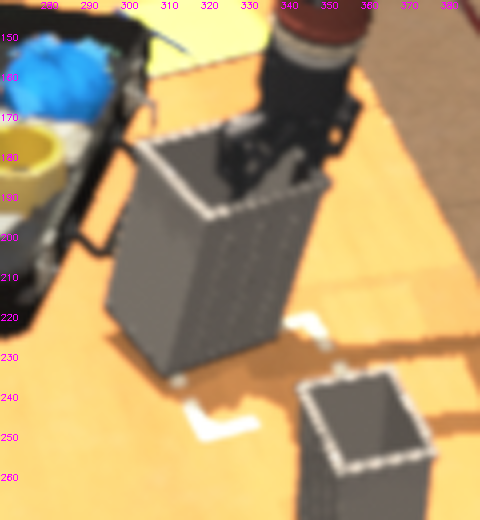

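The swing follows exactly, with the rim unchanged in the wrist view. I'll carry on.

```bash
python3 -m jog '[[65,0.0007,-0.0004,-0.0001,-0.005,0.004,-0.031],[65,0.0012,-0.0008,-0.0003,-0.009,0.008,-0.062],[65,0.0018,-0.0012,-0.0004,-0.013,0.012,-0.093],[65,0.0024,-0.0016,-0.0005,-0.018,0.016,-0.125],[65,0.0029,-0.002,-0.0007,-0.022,0.02,-0.156]]'
python3 -m jog '[[65,0.0007,-0.0004,-0.0001,-0.005,0.004,-0.031],[65,0.0012,-0.0008,-0.0002,-0.009,0.008,-0.062],[65,0.0018,-0.0011,-0.0004,-0.014,0.012,-0.094],[65,0.0024,-0.0016,-0.0005,-0.018,0.017,-0.125],[65,0.0029,-0.002,-0.0006,-0.022,0.021,-0.156]]'
python3 -m jog '[[65,0.0006,-0.0004,-0.0002,-0.005,0.004,-0.032],[65,0.0012,-0.0007,-0.0003,-0.009,0.008,-0.063],[65,0.0018,-0.0011,-0.0004,-0.014,0.012,-0.094],[65,0.0024,-0.0015,-0.0006,-0.018,0.016,-0.125],[65,0.0029,-0.002,-0.0007,-0.023,0.02,-0.157]]'
python3 rim.py f; python3 look.py f side scene
```

```text
clock: 7.48
ee_pos: [0.5282, 0.0209, 0.1817]
tcp_rot: [0.491, 0.866, 0.022, 0.093]
wrist_force: [2.9, 0.1, 0.3]
opening: 0.0552
clock: 8.1
ee_pos: [0.525, 0.0225, 0.1818]
tcp_rot: [0.421, 0.902, 0.029, 0.091]
wrist_force: [2.2, 0.1, 1.6]
opening: 0.0556
clock: 8.72
ee_pos: [0.5216, 0.0235, 0.1818]
tcp_rot: [0.347, 0.933, 0.037, 0.089]
wrist_force: [2.4, 1.0, 1.0]
opening: 0.0554
t 8.725 F [2.367  0.9676 1.0441]
nl fl nr fr
 [[ 0.5176  0.0015  0.0006]
 [ 0.601   0.0998  0.0175]
 [ 0.5919 -0.064   0.0145]
 [ 0.6753  0.0343  0.0315]] 
 yaw [49.6781 -7.4779 -8.0956]
t 8.775 [0.5215 0.0235 0.1818] [2.0717 0.9614 1.4482] 0.0552293273831397
```

View pics/f_wrist.png

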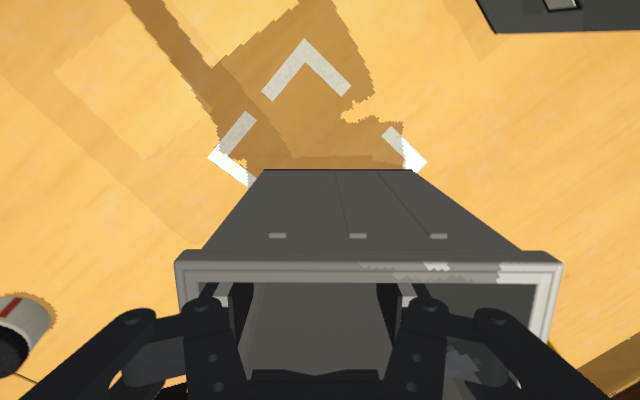

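View pics/f_side.png

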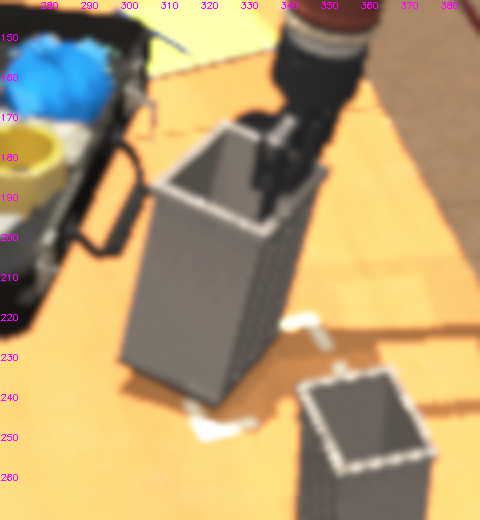

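View pics/f_scene.png

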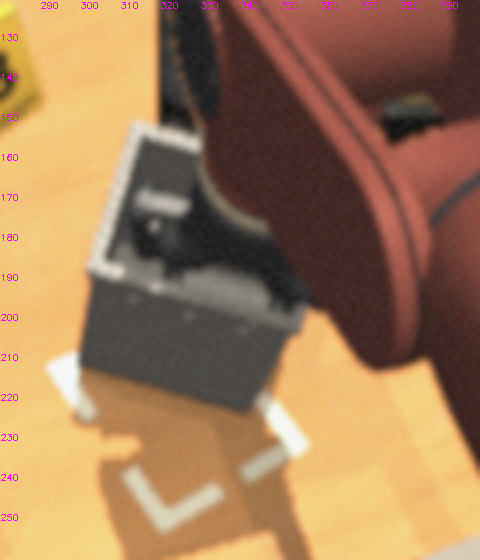

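Estimated fl is (.601,.100), right over its mark and raised 17 mm. I'll set it down now by reversing the tilt at yaw 49°.

Run:
```python
from traj import *
seq([.5171,.0017],[.0428,-.0139,.177],[(-.14*(10-k)/10,-.13*(10-k)/10,49) for k in range(1,11)])
```

```text
[[65, -0.0024, 0.0023, 0.0008, 0.013, 0.014, 0.0], [65, -0.0049, 0.0046, 0.0016, 0.026, 0.028, 0.0], [65, -0.0074, 0.0069, 0.0025, 0.039, 0.042, 0.0], [65, -0.0098, 0.0091, 0.0035, 0.052, 0.056, 0.0], [65, -0.0122, 0.0114, 0.0046, 0.065, 0.07, 0.0]]
cmd [0.5386 0.0243 0.1799] tx 138.88966879257634
[[65, -0.0025, 0.0023, 0.0008, 0.013, 0.014, 0.0], [65, -0.0049, 0.0046, 0.0016, 0.026, 0.028, 0.0], [65, -0.0074, 0.0068, 0.0025, 0.039, 0.042, 0.0], [65, -0.0098, 0.0091, 0.0035, 0.052, 0.056, 0.0], [65, -0.0123, 0.0113, 0.0045, 0.065, 0.07, 0.0]]
cmd [0.5557 0.0248 0.177 ] tx 139.0216769493715
```

```bash
python3 -m jog '[[65,-0.0024,0.0023,0.0008,0.013,0.014,0],[65,-0.0049,0.0046,0.0016,0.026,0.028,0],[65,-0.0074,0.0069,0.0025,0.039,0.042,0],[65,-0.0098,0.0091,0.0035,0.052,0.056,0],[65,-0.0122,0.0114,0.0046,0.065,0.07,0]]'
python3 -m jog '[[65,-0.0025,0.0023,0.0008,0.013,0.014,0],[65,-0.0049,0.0046,0.0016,0.026,0.028,0],[65,-0.0074,0.0068,0.0025,0.039,0.042,0],[65,-0.0098,0.0091,0.0035,0.052,0.056,0],[65,-0.0123,0.0113,0.0045,0.065,0.07,0]]'
python3 rim.py g
```

```text
clock: 9.5
ee_pos: [0.5393, 0.0239, 0.1804]
tcp_rot: [0.35, 0.936, 0.018, 0.044]
wrist_force: [1.8, 1.1, 3.8]
opening: 0.0558
clock: 10.12
ee_pos: [0.5561, 0.0244, 0.1774]
tcp_rot: [0.35, 0.937, -0.0, -0.0]
wrist_force: [3.1, 0.3, 3.1]
opening: 0.0553
t 10.125 F [3.1471 0.2786 3.0905]
nl fl nr fr
 [[ 0.5175  0.0012  0.0004]
 [ 0.6027  0.0993  0.0004]
 [ 0.593  -0.0644  0.0004]
 [ 0.6782  0.0337  0.0004]] 
 yaw [49.0203  0.0206  0.0237]
```

View pics/g_wrist.png

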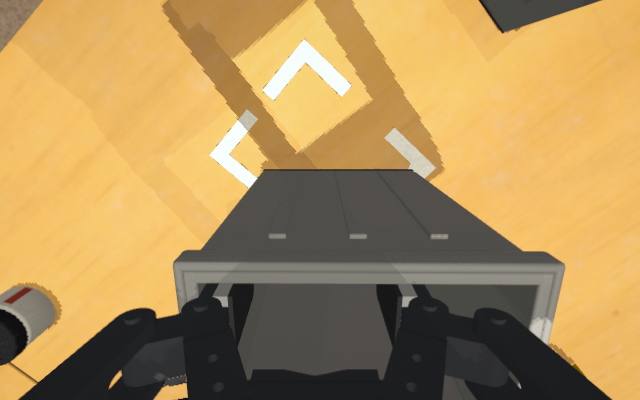

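```bash
python3 -m jog '[[65,-0.006,0.005,0,0,0,0],[65,-0.006,0.016,0,0,0,0],[65,-0.006,0.027,0,0,0,0],[65,-0.006,0.036,0,0,0,0],[65,-0.006,0.036,0,0,0,0]]'
python3 look.py i wrist side scene
python3 - <<'E'
from traj import *
settyped([-.006,.036,0,0,0,0]);print(get()[0])
c,s=pickle.load(open('i_wrist.pkl','rb'));P=cloud(c,s);m=(abs(P[...,2]-.19)<.006)
nl,l,st,_=cv2.connectedComponentsWithStats(m.astype('uint8'))
for i in range(1,nl):
    if st[i,4]>200: print(st[i],cv2.minAreaRect(P[l==i][:,:2].astype('float32')*1000))
for n in ('side','scene'):
    c,s=pickle.load(open(f'i_{n}.pkl','rb'));nl=np.array([.5175,.0012,0]);A=R.from_euler('z',49,degrees=True)
    pts=[nl+A.apply(v) for v in ([0,0,0],[.13,0,0],[0,-.1,0],[0,0,.19],[.13,0,.19],[.13,-.1,.19])]+[[.475,.0825,0],[.603,.1,0]]
    crop(c,280,140,390,270,4.4,f'i_{n}2.png',proj(c,pts))
E
```

```text
clock: 10.8
ee_pos: [0.5841, 0.0484, 0.1772]
tcp_rot: [0.349, 0.937, 0.0, 0.0]
wrist_force: [-0.2, 1.0, -0.4]
opening: 0.0554
t 10.8 [0.5841 0.0484 0.1772] [-0.1595  0.9741 -0.4201] 0.05542731030858053
[0.5838 0.0481 0.177 ]
[   70   246   394    99 15855] ((568.1927490234375, 40.23057556152344), (137.66696166992188, 35.48809814453125), 49.41456985473633)
```

View pics/i_side2.png

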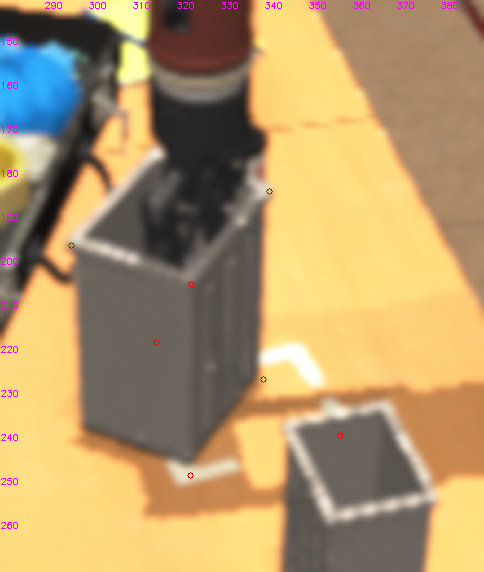

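View pics/i_wrist.png

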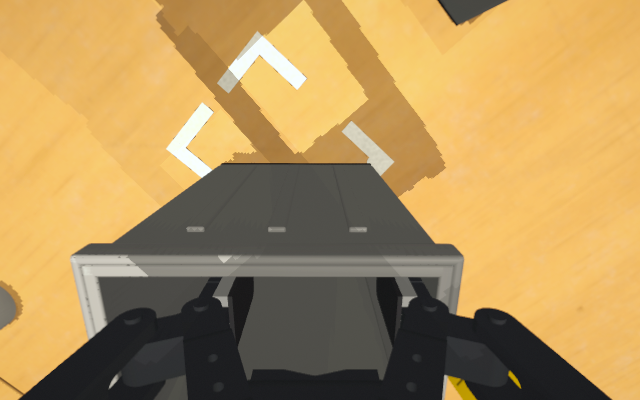

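View pics/i_scene2.png

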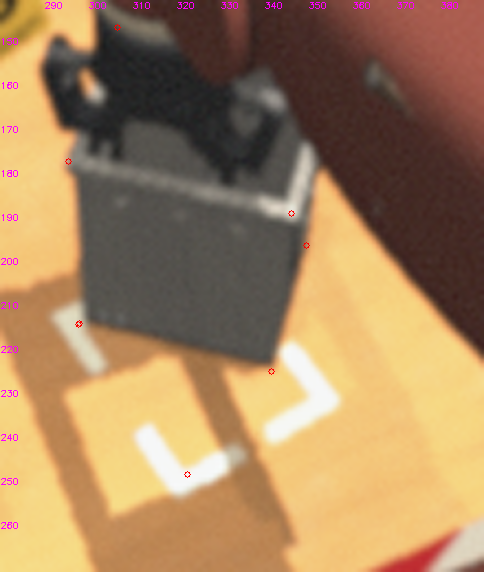

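The bin stands flat with fl at about (.600,.099), against its mark at about (.602,.100). Now I'll make contact with the left and far walls for the second tip.

```bash
python3 -m jog '[[65,0.003,0,0,0,0,0],[65,0.006,0,0,0,0,0],[65,0.006,0,0,0,0,0]]'; python3 -m jog '[[65,0,0.003,0,0,0,0],[65,0,0.006,0,0,0,0],[65,0,0.009,0,0,0,0],[65,0,0.009,0,0,0,0]]'; python3 rim.py j "(.0878,-.0139,.177)"
```

```text
clock: 11.32
ee_pos: [0.5793, 0.0513, 0.1775]
tcp_rot: [0.35, 0.937, -0.0, 0.0]
wrist_force: [0.9, -1.0, -0.2]
opening: 0.0554
clock: 11.82
ee_pos: [0.5855, 0.0584, 0.1774]
tcp_rot: [0.35, 0.937, 0.0, 0.0]
wrist_force: [0.4, -4.4, 0.0]
opening: 0.0556
t 11.825 F [ 0.4248 -4.4076  0.0434]
nl fl nr fr
 [[ 0.5175  0.0012  0.0004]
 [ 0.6027  0.0994  0.0004]
 [ 0.593  -0.0643  0.0004]
 [ 0.6782  0.0338  0.0004]] 
 yaw [49.0308 -0.013  -0.0188]
```

View pics/j_wrist.png

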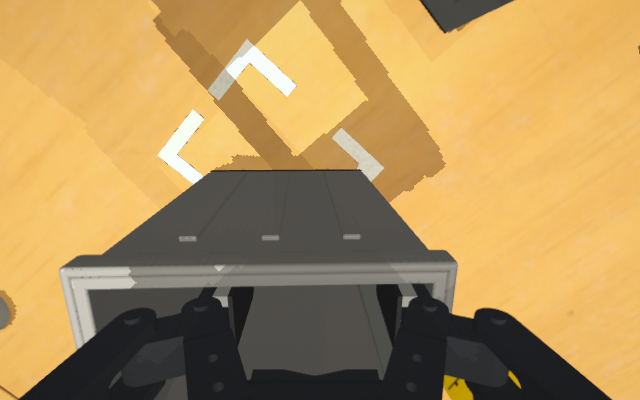

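Run:
```python
from traj import *
settyped([.006,0,0,0,0,0]);settyped([0,.009,0,0,0,0]);p,r=get();rel=np.array([-.0422,-.0139,.177])
piv=p-R.from_euler('z',49,degrees=True).apply(rel);print(p,piv)
seq(piv[:2],rel,[(-.14*k/10,.13*k/10,49) for k in range(1,11)])
json.dump(list(piv),open('piv2.json','w'))
```

```text
[0.5852 0.0588 0.177 ] [0.6024 0.0998 0.    ]
[[65, 0.0025, 0.0023, -0.0007, 0.013, -0.014, 0.0], [65, 0.005, 0.0046, -0.0013, 0.026, -0.028, 0.0], [65, 0.0075, 0.0069, -0.0019, 0.039, -0.042, 0.0], [65, 0.01, 0.0093, -0.0024, 0.052, -0.056, 0.0], [65, 0.0125, 0.0116, -0.0029, 0.065, -0.07, 0.0]]
cmd [0.5834 0.0757 0.1799] tx 139.15081008834355
[[65, 0.0025, 0.0023, -0.0007, 0.013, -0.014, 0.0], [65, 0.005, 0.0046, -0.0013, 0.026, -0.028, 0.0], [65, 0.0075, 0.007, -0.0019, 0.039, -0.042, 0.0], [65, 0.01, 0.0093, -0.0024, 0.052, -0.056, 0.0], [65, 0.0125, 0.0116, -0.0029, 0.065, -0.07, 0.0]]
cmd [0.5815 0.0929 0.1812] tx 139.5437352167764
```

```bash
python3 -m jog '[[65,0.0025,0.0023,-0.0007,0.013,-0.014,0],[65,0.005,0.0046,-0.0013,0.026,-0.028,0],[65,0.0075,0.0069,-0.0019,0.039,-0.042,0],[65,0.01,0.0093,-0.0024,0.052,-0.056,0],[65,0.0125,0.0116,-0.0029,0.065,-0.07,0]]'
python3 -m jog '[[65,0.0025,0.0023,-0.0007,0.013,-0.014,0],[65,0.005,0.0046,-0.0013,0.026,-0.028,0],[65,0.0075,0.007,-0.0019,0.039,-0.042,0],[65,0.01,0.0093,-0.0024,0.052,-0.056,0],[65,0.0125,0.0116,-0.0029,0.065,-0.07,0]]'
python3 rim.py k "(.0878,-.0139,.177)"; python3 look.py k side
```

```text
clock: 12.5
ee_pos: [0.5831, 0.0757, 0.18]
tcp_rot: [0.349, 0.936, -0.043, 0.022]
wrist_force: [-0.4, -3.5, -2.3]
opening: 0.0553
clock: 13.12
ee_pos: [0.5815, 0.0927, 0.1815]
tcp_rot: [0.348, 0.932, -0.086, 0.043]
wrist_force: [-0.3, -3.3, -1.0]
opening: 0.0552
t 13.125 F [-0.2838 -3.3421 -0.9925]
nl fl nr fr
 [[ 0.5171  0.0028  0.0172]
 [ 0.6025  0.0994  0.0003]
 [ 0.5924 -0.0614  0.0312]
 [ 0.6778  0.0351  0.0144]] 
 yaw [48.4861  7.4518 -8.1289]
t 13.175 [0.5814 0.0934 0.1814] [ 0.347  -2.2762 -1.6128] 0.05557786371541686
```

View pics/k_wrist.png

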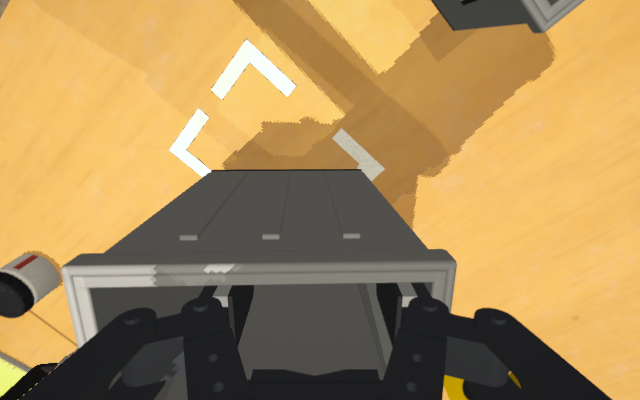

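View pics/k_side.png

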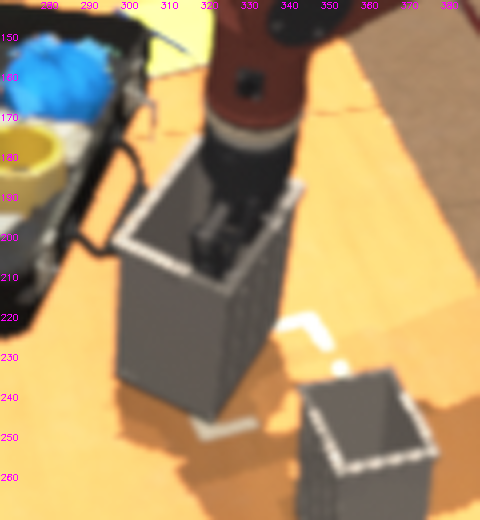

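Run:
```python
from traj import *
piv=json.load(open('piv2.json'))
seq(piv[:2],[-.0422,-.0139,.177],[(-.14,.13,49-41.2*k/20) for k in range(1,21)])
```

```text
[[65, 0.0007, 0.0004, -0.0001, 0.005, 0.005, 0.036], [65, 0.0013, 0.0009, -0.0003, 0.01, 0.01, 0.071], [65, 0.0019, 0.0013, -0.0004, 0.015, 0.014, 0.106], [65, 0.0025, 0.0018, -0.0006, 0.02, 0.019, 0.141], [65, 0.0031, 0.0023, -0.0007, 0.025, 0.024, 0.177]]
cmd [0.5807 0.0967 0.1812] tx 129.20930439502214
[[65, 0.0007, 0.0004, -0.0001, 0.005, 0.004, 0.035], [65, 0.0013, 0.0008, -0.0003, 0.01, 0.009, 0.07], [65, 0.002, 0.0013, -0.0004, 0.015, 0.013, 0.106], [65, 0.0026, 0.0018, -0.0006, 0.02, 0.018, 0.141], [65, 0.0032, 0.0023, -0.0007, 0.025, 0.023, 0.176]]
cmd [0.5805 0.1007 0.1811] tx 118.94025783059094
[[65, 0.0006, 0.0004, -0.0002, 0.005, 0.004, 0.036], [65, 0.0013, 0.0008, -0.0003, 0.01, 0.009, 0.071], [65, 0.0019, 0.0013, -0.0005, 0.015, 0.014, 0.106], [65, 0.0025, 0.0017, -0.0006, 0.02, 0.018, 0.142], [65, 0.0031, 0.0022, -0.0008, 0.025, 0.023, 0.177]]
cmd [0.5809 0.1046 0.1812] tx 108.61360392171682
[[65, 0.0007, 0.0004, -0.0001, 0.005, 0.004, 0.035], [65, 0.0013, 0.0009, -0.0003, 0.01, 0.009, 0.07], [65, 0.0019, 0.0013, -0.0004, 0.015, 0.014, 0.106], [65, 0.0026, 0.0018, -0.0006, 0.02, 0.018, 0.141], [65, 0.0031, 0.0023, -0.0007, 0.025, 0.023, 0.176]]
cmd [0.5822 0.1083 0.1811] tx 98.34406547125859
```

```bash
python3 -m jog '[[65,0.0007,0.0004,-0.0001,0.005,0.005,0.036],[65,0.0013,0.0009,-0.0003,0.01,0.01,0.071],[65,0.0019,0.0013,-0.0004,0.015,0.014,0.106],[65,0.0025,0.0018,-0.0006,0.02,0.019,0.141],[65,0.0031,0.0023,-0.0007,0.025,0.024,0.177]]'
python3 -m jog '[[65,0.0007,0.0004,-0.0001,0.005,0.004,0.035],[65,0.0013,0.0008,-0.0003,0.01,0.009,0.07],[65,0.002,0.0013,-0.0004,0.015,0.013,0.106],[65,0.0026,0.0018,-0.0006,0.02,0.018,0.141],[65,0.0032,0.0023,-0.0007,0.025,0.023,0.176]]'
python3 rim.py l "(.0878,-.0139,.177)"
```

```text
clock: 13.85
ee_pos: [0.5809, 0.0963, 0.1816]
tcp_rot: [0.432, 0.897, -0.088, 0.035]
wrist_force: [-0.9, -3.4, 0.6]
opening: 0.0555
clock: 14.48
ee_pos: [0.5807, 0.1004, 0.1816]
tcp_rot: [0.511, 0.855, -0.091, 0.027]
wrist_force: [-0.6, -2.4, 1.9]
opening: 0.0556
t 14.475 F [-0.6459 -2.439   1.8997]
nl fl nr fr
 [[ 0.4886  0.0395  0.0171]
 [ 0.6027  0.0995  0.0004]
 [ 0.5363 -0.0473  0.031 ]
 [ 0.6504  0.0127  0.0143]] 
 yaw [27.7661  7.3912 -8.0479]
```

View pics/l_wrist.png

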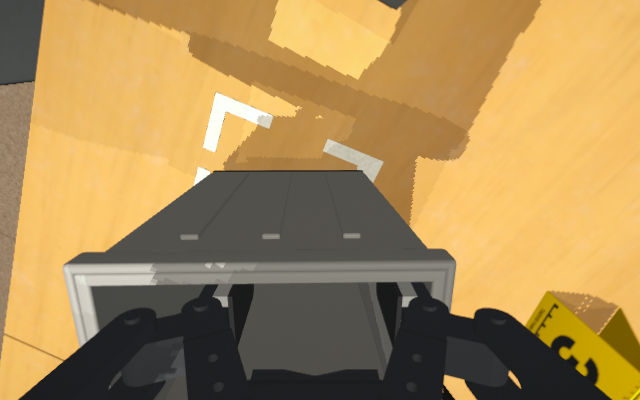

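The bin is following rigidly, so I'll finish the swing.

```bash
python3 -m jog '[[65,0.0006,0.0004,-0.0002,0.005,0.004,0.036],[65,0.0013,0.0008,-0.0003,0.01,0.009,0.071],[65,0.0019,0.0013,-0.0005,0.015,0.014,0.106],[65,0.0025,0.0017,-0.0006,0.02,0.018,0.142],[65,0.0031,0.0022,-0.0008,0.025,0.023,0.177]]'
python3 -m jog '[[65,0.0007,0.0004,-0.0001,0.005,0.004,0.035],[65,0.0013,0.0009,-0.0003,0.01,0.009,0.07],[65,0.0019,0.0013,-0.0004,0.015,0.014,0.106],[65,0.0026,0.0018,-0.0006,0.02,0.018,0.141],[65,0.0031,0.0023,-0.0007,0.025,0.023,0.176]]'
python3 rim.py m "(.0878,-.0139,.177)"; python3 look.py m side scene
```

```text
clock: 15.15
ee_pos: [0.5811, 0.1043, 0.1816]
tcp_rot: [0.585, 0.805, -0.093, 0.018]
wrist_force: [-2.1, -3.1, 1.8]
opening: 0.0556
clock: 15.78
ee_pos: [0.5824, 0.1079, 0.1815]
tcp_rot: [0.655, 0.749, -0.095, 0.01]
wrist_force: [-0.9, -1.9, 2.4]
opening: 0.0554
t 15.775 F [-0.925  -1.8529  2.3721]
nl fl nr fr
 [[ 0.4747  0.0833  0.0171]
 [ 0.6027  0.0993  0.0004]
 [ 0.4889 -0.0147  0.031 ]
 [ 0.6168  0.0013  0.0143]] 
 yaw [ 7.1624  7.3988 -8.0623]
t 15.825 [0.5824 0.1079 0.1815] [-0.7376 -2.0609  1.7831] 0.05530934427636214
```

View pics/m_wrist.png

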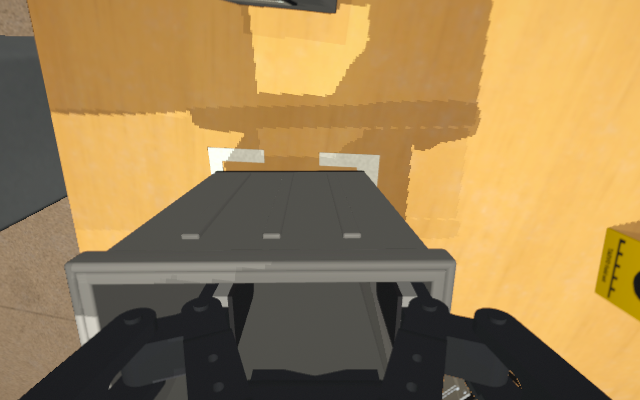

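View pics/m_side.png

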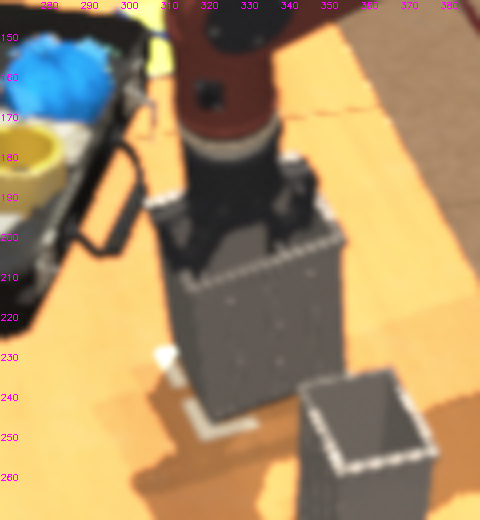

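View pics/m_scene.png

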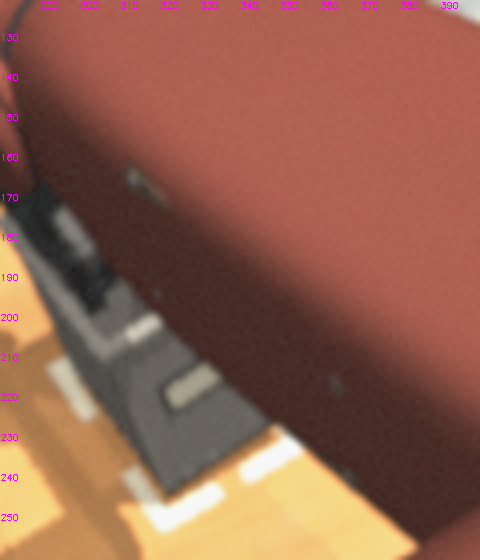

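The near-left corner, still raised, is over its L and the left edge runs along the tape. Now I'll set it down.

Run:
```python
from traj import *
piv=json.load(open('piv2.json'))
seq(piv[:2],[-.0422,-.0139,.177],[(-.14*(10-k)/10,.13*(10-k)/10,7.8) for k in range(1,11)])
```

```text
[[65, -0.0024, -0.0023, 0.0007, -0.013, 0.014, 0.0], [65, -0.0049, -0.0046, 0.0016, -0.026, 0.028, 0.0], [65, -0.0073, -0.0069, 0.0025, -0.039, 0.042, 0.0], [65, -0.0098, -0.0091, 0.0035, -0.052, 0.056, 0.0], [65, -0.0122, -0.0114, 0.0045, -0.065, 0.07, 0.0]]
cmd [0.5722 0.0942 0.1799] tx 97.95068314831329
[[65, -0.0025, -0.0023, 0.0008, -0.013, 0.014, 0.0], [65, -0.0049, -0.0046, 0.0016, -0.026, 0.028, 0.0], [65, -0.0074, -0.0068, 0.0025, -0.039, 0.042, 0.0], [65, -0.0098, -0.0091, 0.0035, -0.052, 0.056, 0.0], [65, -0.0122, -0.0114, 0.0045, -0.065, 0.07, 0.0]]
cmd [0.5624 0.0803 0.177 ] tx 97.82107732700935
```

```bash
python3 -m jog '[[65,-0.0024,-0.0023,0.0007,-0.013,0.014,0],[65,-0.0049,-0.0046,0.0016,-0.026,0.028,0],[65,-0.0073,-0.0069,0.0025,-0.039,0.042,0],[65,-0.0098,-0.0091,0.0035,-0.052,0.056,0],[65,-0.0122,-0.0114,0.0045,-0.065,0.07,0]]'
python3 -m jog '[[65,-0.0025,-0.0023,0.0008,-0.013,0.014,0],[65,-0.0049,-0.0046,0.0016,-0.026,0.028,0],[65,-0.0074,-0.0068,0.0025,-0.039,0.042,0],[65,-0.0098,-0.0091,0.0035,-0.052,0.056,0],[65,-0.0122,-0.0114,0.0045,-0.065,0.07,0]]'
python3 -m jog '[[65,-0.005,-0.005,0,0,0,0],[65,-0.012,-0.014,0,0,0,0],[65,-0.012,-0.014,0,0,0,0],[65,-0.012,-0.014,0,0,0,0]]'
python3 rim.py n "(.0738,-.0259,.177)"
```

```text
clock: 16.55
ee_pos: [0.5722, 0.0934, 0.1803]
tcp_rot: [0.657, 0.753, -0.047, 0.005]
wrist_force: [-1.2, -2.0, 3.1]
opening: 0.0553
clock: 17.18
ee_pos: [0.5625, 0.0796, 0.1774]
tcp_rot: [0.657, 0.754, 0.001, 0.0]
wrist_force: [-2.9, -2.2, 4.3]
opening: 0.0555
clock: 17.68
ee_pos: [0.5503, 0.0662, 0.1772]
tcp_rot: [0.657, 0.754, 0.0, -0.0]
wrist_force: [0.1, -0.1, 0.2]
opening: 0.0551
t 17.675 F [ 0.0988 -0.1308  0.2382]
nl fl nr fr
 [[ 0.4737  0.0819  0.0002]
 [ 0.6025  0.0996  0.0003]
 [ 0.4873 -0.0171  0.0002]
 [ 0.6161  0.0005  0.0002]] 
 yaw [ 7.8157 -0.0207  0.0221]
```

View pics/n_wrist.png

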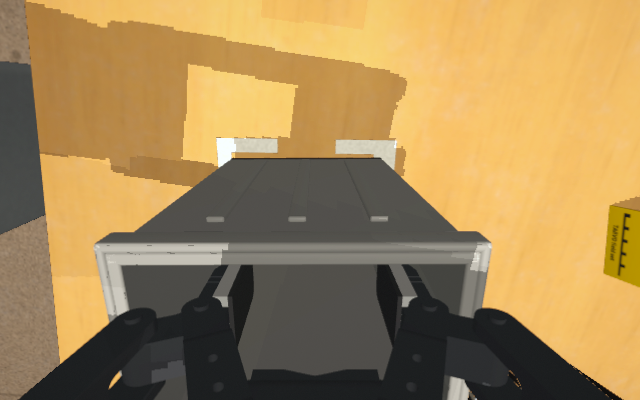

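The contact force is zero and the bin is standing between the two left Ls. I'll withdraw straight up.

```bash
python3 -m jog '[[65,0,0,-0.03,0,0,0],[65,0,0,-0.075,0,0,0],[65,0,0,-0.12,0,0,0],[65,0,0,-0.16,0,0,0],[65,0,0,-0.16,0,0,0]]'
python3 - <<'E'
from bench import *;import time
for _ in range(3): read_camera('side')
E
python3 look.py o wrist side scene
python3 - <<'E'
from plan import *
c,s=pickle.load(open('o_wrist.pkl','rb'));P=cloud(c,s);m=(abs(P[...,2]-.19)<.006)
nl,l,st,_=cv2.connectedComponentsWithStats(m.astype('uint8'))
for i in range(1,nl):
    if st[i,4]>200:
        q=cv2.minAreaRect(P[l==i][:,:2].astype('float32')*1000);print(q,P[l==i][:,2].std())
        a=np.radians(q[2] if q[1][0]>q[1][1] else q[2]-90);e=np.array([np.cos(a),np.sin(a)]);n=np.array([-e[1],e[0]]);C=np.array(q[0])
        print('nl',C-65*e+50*n,'fl',C+65*e+50*n,'marks avg (474,82.4),(603,100)')
E
```

```text
clock: 18.35
ee_pos: [0.5522, 0.0664, 0.3419]
tcp_rot: [0.657, 0.754, 0.003, 0.003]
wrist_force: [-0.0, -0.6, -1.0]
opening: 0.0554
t 18.5 [0.5499 0.0662 0.3361] [-0.532   0.4101 -0.9105] 0.05553344692441539
((546.1560668945312, 39.85161590576172), (137.16064453125, 107.10041046142578), 8.028936386108398) 0.001699263645565063
nl [474.8096  80.2827] fl [603.5353  98.4403] marks avg (474,82.4),(603,100)
```

View pics/o_wrist.png

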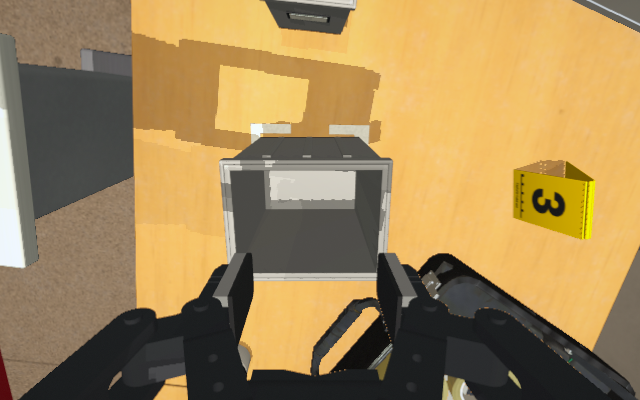

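View pics/o_side.png

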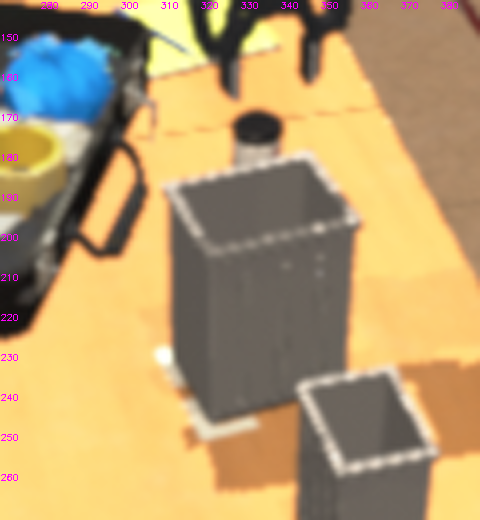

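The bin stands flat inside the Ls, with nl at (475,80) mm and fl at (604,98) mm, each within about 3 mm of its mark. The gripper is clear, so I'm handing the job in.

```bash
python3 -c "
from bench import *
finish_job()"
```

```text
the job is handed in; nothing more can be done
```

The bin is standing flat inside its outline and the job is handed in, at about 18.7 s on the clock.

- **First corner:** I tipped the bin about 0.19 rad onto its near left corner, using the two spread fingers inside the left wall. I swung it +36.5° until the far left corner was over its mark (still raised about 17 mm) and set it down flat.
- **Second corner:** I slid the fingers along to the far wall, tipped the bin onto the far left corner, swung it −41° onto the near left mark and set it down. I then withdrew straight up.

**Last checks:**
- **Bin position:** The wrist camera put the near left corner at (475, 80) mm against its mark at about (474, 82), and the far left corner at (604, 98) mm against about (603, 100). The rim depth readings show the bin standing level.
- **Pivots and forces:** From the arm's pose, each pivot corner stayed within about 1 mm during its swing. Forces at the contact checks were about 6 N or less.
- **Bystanders:** I did not measure the jar, box and roll again at the end. The arm was planned clear of them and never touched them in any view.

**Disagreements:** The scene and wrist cameras differed by about 4–6 mm on the tape corners, so I used the average. The side camera sat a few pixels off in the same direction throughout. Both are well inside the 22 mm tolerance.

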